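# Line up a drying-cabinet hinge for its pin

### The arm

A 6-joint arm with a two-finger parallel gripper is mounted at the origin on the work surface. World frame = base frame: x ahead of the robot, y to its left, z up, the work surface at z = 0. Lengths are in m, angles in degrees, forces in N, time in s.
With the tool pointing down it reaches from about 0.35 to 0.875 m from the base axis. Payload 15.5 kg.
Tool frame: the origin (TCP) lies at the very end of the fingers, on their centre line; the grasp point (between the pads) lies behind it (arm.grasp_offset is the z of the grasp point in the tool frame, in m); z points along the fingers, y is the line along which they close (so a half turn about z gives the same grasp; the last joint's range is limited). The gripper opens to 85 mm and grips with 20 to 120 N. Pads are 22 mm wide; open, the fingers measure 114 mm over their backs; the gripper's body (76 mm by 85 mm) begins 54 mm behind the grasp point. The pads swing forward as they close: fully open they stand 13 mm farther back than shut.
Start: joints at [61.622, 28.281, 77.091, -0, 74.628, -5.472], TCP at [0.243, 0.576, 0.2] pointing down, gripper open.
Joint ranges: [-166.48, 166.48], [-47.26, 123.95], [12.59, 153.08], [-70.14, 250.14], [6.76, 159.57], [-176.63, 176.63]. Speed limits (degrees/s): [108.29, 108.29, 147.25, 172.46, 172.46, 172.46].

### API

Orientations are given as [roll, pitch, yaw] about the fixed x, y, z axes, in that order (R = Rz(yaw) Ry(pitch) Rx(roll)).
In Python, from bench import arm, camera gives the robot as it stands.
- The arm moves only by the tool play_rows, never from a script. Its argument "commands" is a list of rows, each an object of numbers: "tx", "ty", "tz": the shift along the tool's x, y, z in m; "rx", "ry", "rz": the turn, a rotation vector about the tool's x, y, z in rad. In form: [{"tx": .., "ty": .., "tz": .., "rx": .., "ry": .., "rz": ..}, ...]. A call has 1 to 20 rows; each row shifts and turns the commanded pose from where the row before left it, along the tool's axes as they then stand; what a row does not reach is not made up. A row lasts 1/12 s, in which the tool goes at most 41.7 mm and 7.16 degrees, less where a joint would pass 70% of its speed; a pose out of reach is approached as far as the arm can. A call with a gripper value outside its range is refused whole. "gripper" is the finger opening in m, from 0 to 0.0854, set as the call begins (left out, the last holds). The fingers move at their own pace and stop on an object; "squeeze" is the grip in N (left out, the last holds). Time passes only in rows, so rows that do not move let the fingers close. It gives the time, the measured TCP pose, the force, the opening and the grip force at its end, in the units of the state.
- arm.get_obs(): the state, without advancing time (a new reading comes with each control period).
- camera(name): name is "side" or "top"; returns a dict with "color" (420x560x3 uint8, blue, green, red), "fx", "fy", "cx", "cy" (pixels), "world_from_camera" (4x4, takes a point from camera to world coordinates). Camera axes: x right, y down, z forward; pixel columns grow to the right and rows downward; lengths in m; the calibration is good to about 2 mm. A picture is of the moment at which its call begins. There is no depth.
- arm.sign_off(): hands the job in; it is judged then, once.
The state is a dict: "time": time; "joint_pos": joint angles; "joint_velocities": joint speeds; "effort": joint torques, N m; "ee_pos": TCP position; "tool_rot": TCP orientation; "wrist_force": force on the tool from outside, world axes, zero at the start; "wrist_torque": the same for the moment, N m; "finger_gap": opening from 0.0 (shut) to 1.0 (fully open); "finger_force": force on a finger pad.
Only numpy, scipy, OpenCV 4.12 (cv2) and the standard library are available. Lean on these libraries where they do the work, as an engineer would, in place of code of your own. Each camera call takes 0.05 s, during which the arm holds its last target. There are 200 camera calls.

### The job

Lift the loose hinge leaf up off the two hooks of its stand and lower its knuckle gently between the two knuckles on the jamb block, plate upright, until the holes line up so that a pin could be pushed straight through all three. Finish while still gripping the leaf there, holding it steady; do not let go, and do not shift the glassware and tools around it.

Things in the scene. Friction and masses are not known exactly. Their poses are not given: they have to be found in the camera images.
- leaf_mid (a point): Loose hinge leaf, an 8 mm thick aluminium plate hanging upright on the stand's two hooks, knuckle down, ~0.22 kg, alike front and back. Point: its centre, in the plate. x: plate normal; y: along its width and hole; z: up. Top edge 51 mm above; plate 52 mm wide from 11 mm below up to the top, 30 mm wide lower down. Pinch it across its thickness from above, midway between the hooks.
- leaf: The same leaf; origin at the knuckle centre, 39 mm below leaf_mid, same axes. Two ears at its top corners, 25 mm tall, reach 56 mm to either side in y; their lower edges (65 mm above the origin) rest in the hooks.
- leaf_knuckle (a point): Centre of the loose leaf's knuckle, on its hole line, 39 mm below leaf_mid; same axes. The knuckle is a tube along y: 32 mm long, 24 mm outside diameter, 12 mm hole. About 85 mm above the table at the start.
- stand_hooks (a point): Point midway between the seats of the two hooks, 150 mm above the table. z up; hooks 42 mm to either side in y, pointing to -x. Each is a 6 mm rod with a dip 14 mm wide; tip 14 mm and shank 20 mm above the seat. The leaf is free once raised by more than 20 mm.
- stand: Fixed steel stand of the hooks; origin on the table below stand_hooks, same axes. Base plate 120 by 200 mm, 10 mm thick, centred 20 mm to +x; two 10 mm posts at x = +60 mm, y = +-42 mm, 170 mm tall, open between them above 40 mm.
- jamb_axis (a point): On the fixed leaf's hole line, midway between its two knuckles, 75 mm above the table. y along the hole line, z up. Fixed knuckles: tubes along y, 24 mm outside, 12 mm hole, from 20 to 48 mm either side of this point, so the gap is 40 mm. Target for leaf_knuckle; either face of the leaf may point either way.
- jamb: Fixed wooden jamb block, 75 (x) by 150 (y) by 50 mm, with the fixed leaf on top; origin under its centre. In the gap between its knuckles is a rigid V saddle open upward, flanks at 52 degrees, rims 14 mm either side and about 2 mm below the hole line: the loose knuckle enters from above, centres, and stops just under 1 mm below true. Nothing clamps it there: keep hold.
- pin: Bystander: bent steel hinge pin, 8 mm rod, 110 mm long with a 22 mm crook, lying in front of the jamb block; origin at the middle of the long leg, on the table; the leg runs along y. Not to be used.
- jar: Bystander: amber glass jar with copper-coloured cap, 72 mm across, 100 mm tall, between stand and block; origin under its base.
- syringe: Bystander: white plastic syringe lying on the table, 120 mm long along x, 36 mm wide, 26 mm tall; origin at the front end of its barrel, on the table.
- cylinder: Bystander: glass measuring cylinder on a round foot of 64 mm, 160 mm tall; origin under its foot.
- bottle: Bystander: amber bottle, 68 mm across, 150 mm tall; origin under its base.
- flask: Bystander: greenish conical flask, 86 mm across, 110 mm tall; origin under its base.
- driver: Bystander: screwdriver lying at the back of the table, along its own x.

How it is judged:
By the outcome, as a careful person would: the job done as asked, in the order asked, and still so for the second after the job is handed in, while the arm keeps its last pose, push and grip.
It also fails if it takes over 40 s, if anything falls off the work surface, if the arm or the gripper's body presses on something with over 40 N, if the wrist force passes 120 N, or if a joint passes its speed limit or range.

## Working session

There is one attempt and no reset: what is moved stays moved. The work goes in short steps, Python scripts to look and compute and a tool call to move; the robot and the scene stay as the last step left them, time stands still between calls to the robot, and variables do not carry over. Pictures are saved under pics/ and viewed, at most 10 in all, crops included, and the job is handed in when it is done.

Besides the shell and the picture viewer there is one more tool, called as name(argument=value, ...), one argument or row to a line, values as JSON. play_rows: Moves the arm, as the interface text tells. Its arguments: {"type":"object","properties":{"commands":{"type":"array","items":{"type":"object","properties":{"tx":{"type":"number"},"ty":{"type":"number"},"tz":{"type":"number"},"rx":{"type":"number"},"ry":{"type":"number"},"rz":{"type":"number"}}}},"gripper":{"type":"number"},"squeeze":{"type":"number"}},"required":["commands"]}

```bash
mkdir -p pics; python3 - <<'E'
from bench import arm,camera
import cv2,numpy as np
print(arm.get_obs(), arm.grasp_offset)
for n in("top","side"):
    c=camera(n); cv2.imwrite(f"pics/{n}0.png",c["color"]); print(n,c["fx"],c["fy"],c["cx"],c["cy"],np.round(c["world_from_camera"],4).tolist())
E
```

```text
{'time': 0.0, 'joint_pos': array([ 6.16201631e+01,  2.83146261e+01,  7.71280314e+01,  1.18603236e-04,
        7.46259134e+01, -5.47114976e+00]), 'joint_velocities': array([ 0.03816569,  0.03186224,  0.08584528, -0.00133591,  0.04439618,
        0.05979984]), 'effort': array([ 3.22479864e-03, -8.82162738e+01, -3.83871245e+01,  7.68396853e-05,
        1.01700923e-02, -2.97116947e-05]), 'ee_pos': array([0.2430941 , 0.57536371, 0.19989774]), 'tool_rot': array([-1.79931752e+02, -6.65166494e-03,  1.57091277e+02]), 'wrist_force': array([-0.52268458,  0.52002522, -0.95785615]), 'wrist_torque': array([ 0.02023838, -0.00261205,  0.00481944]), 'finger_force': 0.0, 'finger_gap': 1.0000852115772927} -0.0187
top 512.7565159372269 512.7565159372269 284.60070712821175 209.1317812475659 [[0.0272, -0.9948, 0.0978, 0.4512], [-0.9993, -0.0294, -0.0216, 0.0307], [0.0243, -0.0971, -0.995, 1.2814], [0.0, 0.0, 0.0, 1.0]]
side 486.6373725690612 486.6373725690612 283.62555481379826 204.27983508127528 [[-0.9851, -0.0924, 0.1451, 0.4474], [-0.1706, 0.6336, -0.7546, 0.7175], [-0.0222, -0.7682, -0.6399, 0.7247], [0.0, 0.0, 0.0, 1.0]]
```

View pics/top0.png

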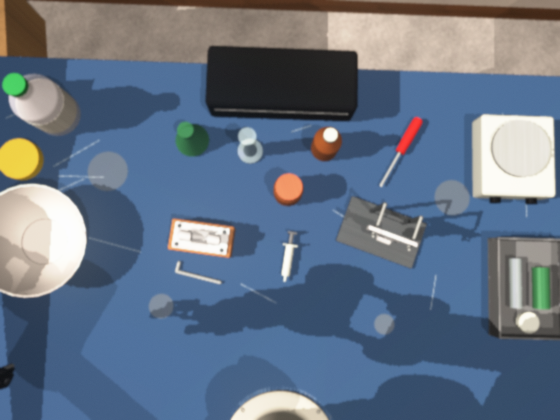

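View pics/side0.png

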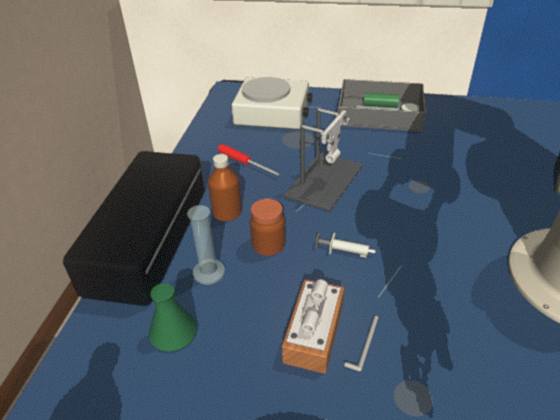

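The top view shows the jamb block at about (201,238), the stand at (383,232) with the leaf's top edge at about (393,236), and the jar at (289,188). The side view shows the leaf hanging near (338,135) and the jamb near (314,322). Next I'll look at enlarged crops.

```bash
python3 - <<'E'
import cv2,numpy as np
t=cv2.imread("pics/top0.png"); s=cv2.imread("pics/side0.png")
r=lambda im,x,y:cv2.resize(im[y:y+75,x:x+100],(400,300),interpolation=cv2.INTER_CUBIC)
cv2.imwrite("pics/crops.png",np.vstack([np.hstack([r(t,335,195),r(t,155,200)]),np.hstack([r(s,285,100),r(s,265,280)])]))
E
```

```text
(no output)
```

View pics/crops.png

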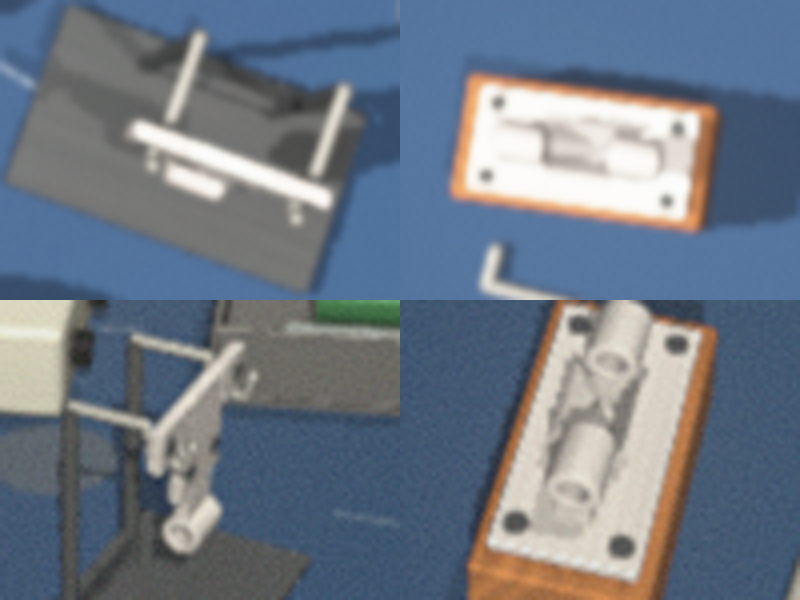

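Bottom crops: the near faces of the fixed knuckles are at side px (308.2,328) and (318.2,295.5), and the leaf knuckle's near face is at (330,159.2). Top crops: the leaf's top edge runs from (368,228) to (417,245), and the jamb screws are at about (499,103), (487,175), (677,128) and (666,202) in the crop.

```bash
cat > h.py <<'E'
import numpy as np,cv2
T=dict(top=(512.7565,284.6007,209.1318,np.array([[0.0272,-0.9948,0.0978,0.4512],[-0.9993,-0.0294,-0.0216,0.0307],[0.0243,-0.0971,-0.995,1.2814]])),
side=(486.6374,283.6256,204.2798,np.array([[-0.9851,-0.0924,0.1451,0.4474],[-0.1706,0.6336,-0.7546,0.7175],[-0.0222,-0.7682,-0.6399,0.7247]])))
def ray(n,p,z):
    f,cx,cy,M=T[n]; d=M[:,:3]@[(p[0]-cx)/f,(p[1]-cy)/f,1]; o=M[:,3]
    return (o+d*(z-o[2])/d[2])[:2]
def proj(n,P):
    f,cx,cy,M=T[n]; c=M[:,:3].T@(np.array(P)-M[:,3]); return c[:2]/c[2]*f+[cx,cy]
E
python3 - <<'E'
from h import *
t=cv2.imread("pics/top0.png")
def rect(m,x0,y0,z,lab):
    cs,_=cv2.findContours(m.astype('u1'),cv2.RETR_EXTERNAL,cv2.CHAIN_APPROX_NONE)
    c=max(cs,key=cv2.contourArea); b=cv2.boxPoints(cv2.minAreaRect(c))+[x0,y0]
    w=np.array([ray("top",p,z) for p in b]); e=[w[1]-w[0],w[2]-w[1]]; e.sort(key=np.linalg.norm)
    l=e[1]; print(lab,np.round(w.mean(0),4),"len",np.round(np.linalg.norm(e,axis=1),4),"ang of long",np.degrees(np.arctan2(l[1],l[0]))%180)
g=t[215:255,360:425]; m=g.min(2)>200
k=cv2.connectedComponentsWithStats(m.astype('u1')); print(k[2].tolist())
rect(m,360,215,.175,"leaf")
g=t[205:265,150:250].astype(int); rect((g[:,:,2]>g[:,:,0]+15),150,205,.05,"jamb")
g=t[205:265,150:250]; rect((g.min(2)>170),150,205,.053,"plate")
sc=[(499,103),(487,175),(677,128),(666,202)]
w=[ray("top",(155+(x-400)/4,200+y/4),.054) for x,y in sc]; print("screws",np.round(w,4),np.mean(w,0))
a=ray("side",(308.25,328),.075);b=ray("side",(318.25,295.5),.075);d=(a-b)/np.linalg.norm(a-b)
print("side kn",a,b,np.linalg.norm(a-b),np.degrees(np.arctan2(d[1],d[0])),"axis",b+d*.02,a-d*.048)
for n,lab in((( 495,140),'L'),((660,160),'R')): print(lab,ray("top",(155+(n[0]-400)/4,200+n[1]/4),.080))
print("leafkn side",ray("side",(330,159.25),.085))
# leaf top corners in side: near (153,435),(far)(240,347) crop
for p in((153,435),(240,347)): print(ray("side",(285+p[0]/4,100+(p[1]-300)/4),.175))
# bystanders tops
print("jar",ray("top",(289,188),.1),"bottle",ray("top",(330,134),.15))
E
```

```text
[[0, 0, 65, 40, 2310], [18, 1, 3, 7, 8], [60, 4, 1, 1, 1], [59, 6, 1, 2, 2], [57, 9, 2, 5, 5], [9, 11, 49, 21, 218], [56, 15, 1, 1, 1], [55, 18, 1, 1, 1], [17, 22, 14, 7, 54]]
leaf [ 0.509  -0.2294] len [0.0097 0.111 ] ang of long 71.59729733314869
jamb [0.4983 0.2023] len [0.0772 0.1541] ang of long 83.49903896898928
plate [0.4979 0.2037] len [0.0646 0.1337] ang of long 83.4957757989697
screws [[0.5246 0.2531]
 [0.4816 0.2582]
 [0.5127 0.1467]
 [0.4685 0.1515]] [0.496858   0.20238848]
side kn [0.50314792 0.24972051] [0.49511719 0.18153885] 0.06865297258665583 83.28240916728188 axis [0.4974567  0.20140155] [0.49753309 0.20205004]
L [0.50140965 0.24972827]
R [0.49246987 0.15339897]
leafkn side [ 0.51437405 -0.21189645]
[ 0.52853314 -0.17417586]
[ 0.48993508 -0.27489235]
jar [ 0.61697833 -0.00383384] bottle [ 0.73557194 -0.09158231]
```

The leaf is at about (0.509,-0.2285), with its width axis at 71.5°. The jamb axis is at about (0.4976,0.202), at 83.4°. Both views agree, so I'll approach.

play_rows(
  commands=[
    {"tz": -0.02},
    {"tz": -0.02},
    {"tz": -0.02},
    {"tx": -0.0215,"ty": -0.0245},
    {"tx": -0.0215,"ty": -0.0245},
    {"tx": -0.0215,"ty": -0.0245},
    {"tx": -0.0215,"ty": -0.0245},
    {"tx": -0.0215,"ty": -0.0245},
    {"tx": -0.0215,"ty": -0.0245},
    {"tx": -0.0215,"ty": -0.0245},
    {"tx": -0.0215,"ty": -0.0245},
    {"tx": -0.0215,"ty": -0.0245},
    {"tx": -0.0215,"ty": -0.0245},
    {"tx": -0.0215,"ty": -0.0245},
    {"tx": -0.0215,"ty": -0.0245},
    {"tx": -0.0215,"ty": -0.0245},
    {"tx": -0.0215,"ty": -0.0245},
    {"tx": -0.0215,"ty": -0.0245},
    {"tx": -0.0215,"ty": -0.0245},
    {"tx": -0.0215,"ty": -0.0245},
  ],
  gripper=0.06,
)

```text
invalid input
```

play_rows(
  commands=[
    {"tx": -0.0215,"ty": -0.0245},
    {"tx": -0.0215,"ty": -0.0245},
    {"rz": 0.1},
    {"rz": 0.1},
    {"rz": 0.1},
    {"rz": 0.1},
    {"rz": 0.1},
    {"rz": 0.1},
    {"rz": 0.1},
    {"rz": 0.1},
    {"rz": 0.1},
    {"rz": 0.1},
    {"rz": 0.1},
    {"rz": 0.1},
    {"rz": 0.1},
    {"rz": 0.1},
    {"rz": 0.094},
    {},
  ],
)

```text
invalid input
```

play_rows(
  commands=[
    {"tx": 0,"ty": 0,"tz": -0.02,"rx": 0,"ry": 0,"rz": 0},
    {"tx": 0,"ty": 0,"tz": -0.02,"rx": 0,"ry": 0,"rz": 0},
    {"tx": 0,"ty": 0,"tz": -0.02,"rx": 0,"ry": 0,"rz": 0},
  ],
  gripper=0.06,
)

```text
time: 0.35
ee_pos: [0.2431, 0.5753, 0.2607]
tool_rot: [-179.9, -0.0, 157.1]
wrist_force: [-0.5, 1.4, 0.2]
finger_gap: 0.704
finger_force: 0.0
```

play_rows(
  commands=[
    {"tx": -0.0215,"ty": -0.0245,"tz": 0,"rx": 0,"ry": 0,"rz": 0},
    {"tx": -0.0215,"ty": -0.0245,"tz": 0,"rx": 0,"ry": 0,"rz": 0},
    {"tx": -0.0215,"ty": -0.0245,"tz": 0,"rx": 0,"ry": 0,"rz": 0},
    {"tx": -0.0215,"ty": -0.0245,"tz": 0,"rx": 0,"ry": 0,"rz": 0},
    {"tx": -0.0215,"ty": -0.0245,"tz": 0,"rx": 0,"ry": 0,"rz": 0},
    {"tx": -0.0215,"ty": -0.0245,"tz": 0,"rx": 0,"ry": 0,"rz": 0},
    {"tx": -0.0215,"ty": -0.0245,"tz": 0,"rx": 0,"ry": 0,"rz": 0},
    {"tx": -0.0215,"ty": -0.0245,"tz": 0,"rx": 0,"ry": 0,"rz": 0},
    {"tx": -0.0215,"ty": -0.0245,"tz": 0,"rx": 0,"ry": 0,"rz": 0},
    {"tx": -0.0215,"ty": -0.0245,"tz": 0,"rx": 0,"ry": 0,"rz": 0},
    {"tx": -0.0215,"ty": -0.0245,"tz": 0,"rx": 0,"ry": 0,"rz": 0},
    {"tx": -0.0215,"ty": -0.0245,"tz": 0,"rx": 0,"ry": 0,"rz": 0},
    {"tx": -0.0215,"ty": -0.0245,"tz": 0,"rx": 0,"ry": 0,"rz": 0},
    {"tx": -0.0215,"ty": -0.0245,"tz": 0,"rx": 0,"ry": 0,"rz": 0},
    {"tx": -0.0215,"ty": -0.0245,"tz": 0,"rx": 0,"ry": 0,"rz": 0},
    {"tx": -0.0215,"ty": -0.0245,"tz": 0,"rx": 0,"ry": 0,"rz": 0},
    {"tx": -0.0215,"ty": -0.0245,"tz": 0,"rx": 0,"ry": 0,"rz": 0},
    {"tx": -0.0215,"ty": -0.0245,"tz": 0,"rx": 0,"ry": 0,"rz": 0},
    {"tx": -0.0215,"ty": -0.0245,"tz": 0,"rx": 0,"ry": 0,"rz": 0},
    {"tx": -0.0215,"ty": -0.0245,"tz": 0,"rx": 0,"ry": 0,"rz": 0},
  ],
)

```text
time: 2.02
ee_pos: [0.4486, -0.0447, 0.2604]
tool_rot: [180.0, -0.0, 157.1]
wrist_force: [0.5, 0.7, 0.8]
finger_gap: 0.701
finger_force: 0.0
```

play_rows(
  commands=[
    {"tx": -0.0215,"ty": -0.0245,"tz": 0,"rx": 0,"ry": 0,"rz": 0},
    {"tx": -0.0215,"ty": -0.0245,"tz": 0,"rx": 0,"ry": 0,"rz": 0},
    {"tx": 0,"ty": 0,"tz": 0,"rx": 0,"ry": 0,"rz": 0.1},
    {"tx": 0,"ty": 0,"tz": 0,"rx": 0,"ry": 0,"rz": 0.1},
    {"tx": 0,"ty": 0,"tz": 0,"rx": 0,"ry": 0,"rz": 0.1},
    {"tx": 0,"ty": 0,"tz": 0,"rx": 0,"ry": 0,"rz": 0.1},
    {"tx": 0,"ty": 0,"tz": 0,"rx": 0,"ry": 0,"rz": 0.1},
    {"tx": 0,"ty": 0,"tz": 0,"rx": 0,"ry": 0,"rz": 0.1},
    {"tx": 0,"ty": 0,"tz": 0,"rx": 0,"ry": 0,"rz": 0.1},
    {"tx": 0,"ty": 0,"tz": 0,"rx": 0,"ry": 0,"rz": 0.1},
    {"tx": 0,"ty": 0,"tz": 0,"rx": 0,"ry": 0,"rz": 0.1},
    {"tx": 0,"ty": 0,"tz": 0,"rx": 0,"ry": 0,"rz": 0.1},
    {"tx": 0,"ty": 0,"tz": 0,"rx": 0,"ry": 0,"rz": 0.1},
    {"tx": 0,"ty": 0,"tz": 0,"rx": 0,"ry": 0,"rz": 0.1},
    {"tx": 0,"ty": 0,"tz": 0,"rx": 0,"ry": 0,"rz": 0.1},
    {"tx": 0,"ty": 0,"tz": 0,"rx": 0,"ry": 0,"rz": 0.1},
    {"tx": 0,"ty": 0,"tz": 0,"rx": 0,"ry": 0,"rz": 0.094},
    {"tx": 0,"ty": 0,"tz": 0,"rx": 0,"ry": 0,"rz": 0},
  ],
)

```text
time: 3.52
ee_pos: [0.469, -0.1048, 0.2603]
tool_rot: [-180.0, -0.0, 71.2]
wrist_force: [-0.1, -0.5, 0.2]
finger_gap: 0.704
finger_force: 0.0
```

play_rows(
  commands=[
    {"tx": -0.0261,"ty": 0.0193,"tz": 0,"rx": 0,"ry": 0,"rz": -0.005},
    {"tx": -0.0261,"ty": 0.0193,"tz": 0,"rx": 0,"ry": 0,"rz": 0},
    {"tx": -0.0261,"ty": 0.0193,"tz": 0,"rx": 0,"ry": 0,"rz": 0},
    {"tx": -0.0261,"ty": 0.0193,"tz": 0,"rx": 0,"ry": 0,"rz": 0},
    {"tx": 0,"ty": 0,"tz": 0.02,"rx": 0,"ry": 0,"rz": 0},
    {"tx": 0,"ty": 0,"tz": 0.02,"rx": 0,"ry": 0,"rz": 0},
    {"tx": 0,"ty": 0,"tz": 0.02,"rx": 0,"ry": 0,"rz": 0},
    {"tx": 0,"ty": 0,"tz": 0,"rx": 0,"ry": 0,"rz": 0},
  ],
)

```text
time: 4.18
ee_pos: [0.5078, -0.2274, 0.1969]
tool_rot: [-179.7, -0.1, 71.9]
wrist_force: [-0.7, 1.3, -0.4]
finger_gap: 0.706
finger_force: 0.0
```

```bash
python3 - <<'E'
from bench import arm,camera
import cv2,numpy as np
t=camera("top")["color"]; s=camera("side")["color"]; print(arm.get_obs()["ee_pos"],arm.get_obs()["tool_rot"])
r=lambda im,x,y:cv2.resize(im[y:y+120,x:x+100],(400,480),interpolation=cv2.INTER_CUBIC)
cv2.imwrite("pics/b.png",np.hstack([r(t,340,175),r(s,280,60)]))
E
```

```text
[ 0.50946028 -0.22805428  0.20049625] [-1.79925936e+02 -1.41876715e-02  7.19028538e+01]
```

View pics/b.png

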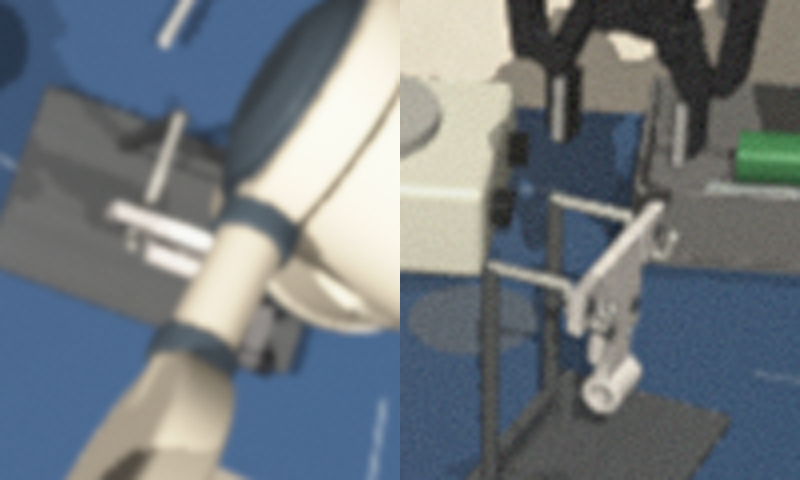

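The side crop shows the open fingertips at about (562,140) and (688,160), straddling the leaf's top edge (middle about (615,258)), well centred. I'll descend and close.

play_rows(
  commands=[
    {"tx": 0,"ty": 0,"tz": 0.01,"rx": 0,"ry": 0,"rz": 0},
    {"tx": 0,"ty": 0,"tz": 0.01,"rx": 0,"ry": 0,"rz": 0},
    {"tx": 0,"ty": 0,"tz": 0.01,"rx": 0,"ry": 0,"rz": 0},
    {"tx": 0,"ty": 0,"tz": 0.01,"rx": 0,"ry": 0,"rz": 0},
    {"tx": 0,"ty": 0,"tz": 0.01,"rx": 0,"ry": 0,"rz": 0},
    {"tx": 0,"ty": 0,"tz": 0.01,"rx": 0,"ry": 0,"rz": 0},
    {"tx": 0,"ty": 0,"tz": 0.004,"rx": 0,"ry": 0,"rz": 0},
    {"tx": 0,"ty": 0,"tz": 0,"rx": 0,"ry": 0,"rz": 0},
    {"tx": 0,"ty": 0,"tz": 0,"rx": 0,"ry": 0,"rz": 0},
  ],
)

```text
time: 5.03
ee_pos: [0.5097, -0.2283, 0.1364]
tool_rot: [-180.0, -0.0, 71.8]
wrist_force: [-0.1, -0.2, 0.0]
finger_gap: 0.705
finger_force: 0.0
```

play_rows(
  commands=[
    {"tx": 0,"ty": 0,"tz": 0,"rx": 0,"ry": 0,"rz": 0},
    {"tx": 0,"ty": 0,"tz": 0,"rx": 0,"ry": 0,"rz": 0},
    {"tx": 0,"ty": 0,"tz": 0,"rx": 0,"ry": 0,"rz": 0},
    {"tx": 0,"ty": 0,"tz": 0,"rx": 0,"ry": 0,"rz": 0},
    {"tx": 0,"ty": 0,"tz": 0,"rx": 0,"ry": 0,"rz": 0},
    {"tx": 0,"ty": 0,"tz": 0,"rx": 0,"ry": 0,"rz": 0},
    {"tx": 0,"ty": 0,"tz": 0,"rx": 0,"ry": 0,"rz": 0},
    {"tx": 0,"ty": 0,"tz": 0,"rx": 0,"ry": 0,"rz": 0},
    {"tx": 0,"ty": 0,"tz": 0,"rx": 0,"ry": 0,"rz": 0},
    {"tx": 0,"ty": 0,"tz": 0,"rx": 0,"ry": 0,"rz": 0},
  ],
  gripper=0.0,
  squeeze=60,
)

```text
time: 5.87
ee_pos: [0.5098, -0.2283, 0.1368]
tool_rot: [180.0, 0.0, 71.8]
wrist_force: [-0.7, 0.2, 5.7]
finger_gap: 0.065
finger_force: 59.9
```

play_rows(
  commands=[
    {"tx": 0,"ty": 0,"tz": -0.004,"rx": 0,"ry": 0,"rz": 0},
    {"tx": 0,"ty": 0,"tz": -0.006,"rx": 0,"ry": 0,"rz": 0},
    {"tx": 0,"ty": 0,"tz": -0.006,"rx": 0,"ry": 0,"rz": 0},
    {"tx": 0,"ty": 0,"tz": -0.006,"rx": 0,"ry": 0,"rz": 0},
    {"tx": 0,"ty": 0,"tz": -0.006,"rx": 0,"ry": 0,"rz": 0},
    {"tx": 0,"ty": 0,"tz": -0.006,"rx": 0,"ry": 0,"rz": 0},
    {"tx": 0,"ty": 0,"tz": -0.006,"rx": 0,"ry": 0,"rz": 0},
    {"tx": 0,"ty": 0,"tz": -0.01,"rx": 0,"ry": 0,"rz": 0},
    {"tx": 0,"ty": 0,"tz": -0.01,"rx": 0,"ry": 0,"rz": 0},
    {"tx": 0,"ty": 0,"tz": -0.01,"rx": 0,"ry": 0,"rz": 0},
    {"tx": 0,"ty": 0,"tz": 0,"rx": 0,"ry": 0,"rz": 0},
    {"tx": 0,"ty": 0,"tz": 0,"rx": 0,"ry": 0,"rz": 0},
    {"tx": 0,"ty": 0,"tz": 0,"rx": 0,"ry": 0,"rz": 0},
  ],
)

```text
time: 6.95
ee_pos: [0.5095, -0.2282, 0.2063]
tool_rot: [-180.0, -0.0, 71.8]
wrist_force: [-0.9, -0.5, -1.2]
finger_gap: 0.063
finger_force: 59.1
```

```bash
python3 - <<'E'
from bench import arm,camera
import cv2,numpy as np
s=camera("side")["color"]; o=arm.get_obs(); print(o["ee_pos"],o["tool_rot"],o["wrist_force"],o["finger_force"])
cv2.imwrite("pics/c.png",cv2.resize(s[40:180,270:400],(557,600),interpolation=cv2.INTER_CUBIC))
E
```

```text
[ 0.50944423 -0.2280808   0.20605104] [-1.79958470e+02 -9.48470601e-03  7.17800619e+01] [ 0.818373    0.15627208 -2.37934501] 59.05604302883148
```

View pics/c.png

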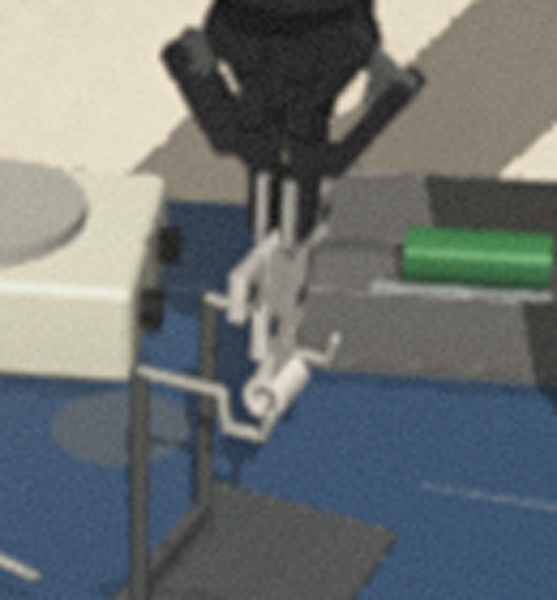

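The leaf is off the hooks in the pads, and its knuckle's near face is at crop (263,398), i.e. px (331.4,132.9). Next I'll work out the carry to the jamb.

```bash
python3 - <<'E'
from h import *
tcp=np.array([.5095,-.2281]); a=np.radians(71.8); u=np.array([np.cos(a),np.sin(a)]); v=np.array([u[1],-u[0]])
k=ray("side",(331.4,132.9),.1543)-u*.016; d=k-tcp; print("knuckle-tcp tool x,y",d@u,d@v)
t=np.array([.4976,.202]); D=t-tcp; print("tcp move world",D,"tool",D@u,D@v, "at 83.4")
E
```

```text
knuckle-tcp tool x,y -0.0008896824348728928 -8.286593110129965e-05
tcp move world [-0.0119  0.4301] tool 0.4048661938304575 -0.1456399158652546 at 83.4
```

play_rows(
  commands=[
    {"tx": 0.0123,"ty": -0.0046,"tz": 0,"rx": 0,"ry": 0,"rz": 0},
    {"tx": 0.0253,"ty": -0.0091,"tz": 0,"rx": 0,"ry": 0,"rz": 0},
    {"tx": 0.0253,"ty": -0.0091,"tz": 0,"rx": 0,"ry": 0,"rz": 0},
    {"tx": 0.0253,"ty": -0.0091,"tz": 0,"rx": 0,"ry": 0,"rz": 0},
    {"tx": 0.0253,"ty": -0.0091,"tz": 0,"rx": 0,"ry": 0,"rz": 0},
    {"tx": 0.0253,"ty": -0.0091,"tz": 0,"rx": 0,"ry": 0,"rz": 0},
    {"tx": 0.0253,"ty": -0.0091,"tz": 0,"rx": 0,"ry": 0,"rz": 0},
    {"tx": 0.0253,"ty": -0.0091,"tz": 0,"rx": 0,"ry": 0,"rz": 0},
    {"tx": 0.0253,"ty": -0.0091,"tz": 0,"rx": 0,"ry": 0,"rz": 0},
    {"tx": 0.0253,"ty": -0.0091,"tz": 0,"rx": 0,"ry": 0,"rz": 0},
    {"tx": 0.0253,"ty": -0.0091,"tz": 0,"rx": 0,"ry": 0,"rz": 0},
    {"tx": 0.0253,"ty": -0.0091,"tz": 0,"rx": 0,"ry": 0,"rz": 0},
    {"tx": 0.0253,"ty": -0.0091,"tz": 0,"rx": 0,"ry": 0,"rz": 0},
    {"tx": 0.0253,"ty": -0.0091,"tz": 0,"rx": 0,"ry": 0,"rz": 0},
    {"tx": 0.0253,"ty": -0.0091,"tz": 0,"rx": 0,"ry": 0,"rz": 0},
    {"tx": 0.0253,"ty": -0.0091,"tz": 0,"rx": 0,"ry": 0,"rz": 0},
    {"tx": 0.014,"ty": -0.0046,"tz": 0,"rx": 0,"ry": 0,"rz": 0},
  ],
)

```text
time: 8.42
ee_pos: [0.497, 0.2057, 0.206]
tool_rot: [-179.9, -0.0, 71.9]
wrist_force: [0.8, 0.2, -2.0]
finger_gap: 0.052
finger_force: 59.5
```

play_rows(
  commands=[
    {"tx": 0,"ty": 0,"tz": 0,"rx": 0,"ry": 0,"rz": -0.0506},
    {"tx": 0,"ty": 0,"tz": 0,"rx": 0,"ry": 0,"rz": -0.0506},
    {"tx": 0,"ty": 0,"tz": 0,"rx": 0,"ry": 0,"rz": -0.0506},
    {"tx": 0,"ty": 0,"tz": 0,"rx": 0,"ry": 0,"rz": -0.0506},
    {"tx": 0,"ty": 0,"tz": 0,"rx": 0,"ry": 0,"rz": 0},
    {"tx": 0,"ty": 0,"tz": 0,"rx": 0,"ry": 0,"rz": 0},
    {"tx": 0,"ty": 0,"tz": 0,"rx": 0,"ry": 0,"rz": 0},
  ],
)

```text
time: 9.0
ee_pos: [0.4978, 0.203, 0.2063]
tool_rot: [-180.0, 0.0, 83.3]
wrist_force: [-0.2, 0.5, -0.9]
finger_gap: 0.05
finger_force: 59.4
```

```bash
python3 - <<'E'
from bench import arm,camera
import cv2,numpy as np
s=camera("side")["color"]; o=arm.get_obs(); print(o["ee_pos"],o["tool_rot"],o["wrist_force"],o["finger_force"])
cv2.imwrite("pics/side_d.png",s)
cv2.imwrite("pics/d.png",cv2.resize(s[230:380,250:400],(600,600),interpolation=cv2.INTER_CUBIC))
E
```

```text
[0.49793385 0.20288249 0.20635706] [-1.79983296e+02  2.40488525e-03  8.32925881e+01] [-0.58876237 -0.37508327 -0.85943854] 59.440690549090505
```

View pics/d.png

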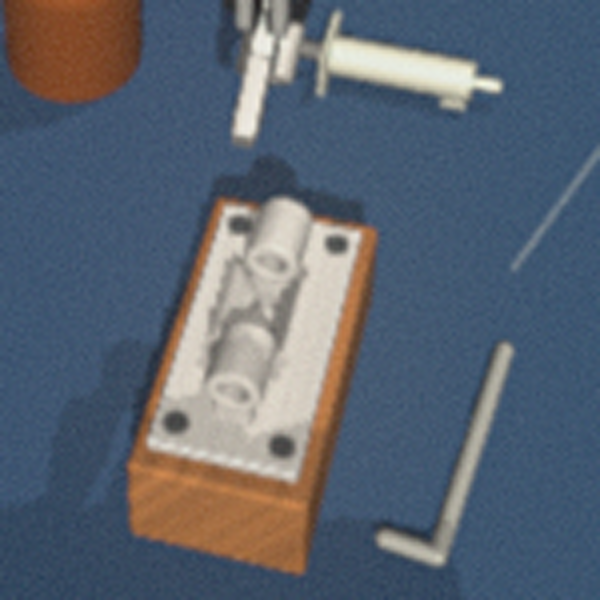

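The jamb is clear, with its knuckle faces at crop (235,390) and (271,262). A leaf part shows at (250,100), but I need to see the leaf itself.

```bash
python3 - <<'E'
from h import *
s=cv2.imread("pics/side_d.png")
print(proj("side",(.4979,.2029,.1545)),proj("side",(.4979,.2029,.206)),proj("side",(.4979,.2029,.244)))
cv2.imwrite("pics/d2.png",cv2.resize(s[130:280,240:390],(600,600),interpolation=cv2.INTER_CUBIC))
E
```

```text
[316.06847982 272.94569121] [316.77326995 249.5942136 ] [317.33566039 230.96079752]
```

View pics/d2.png

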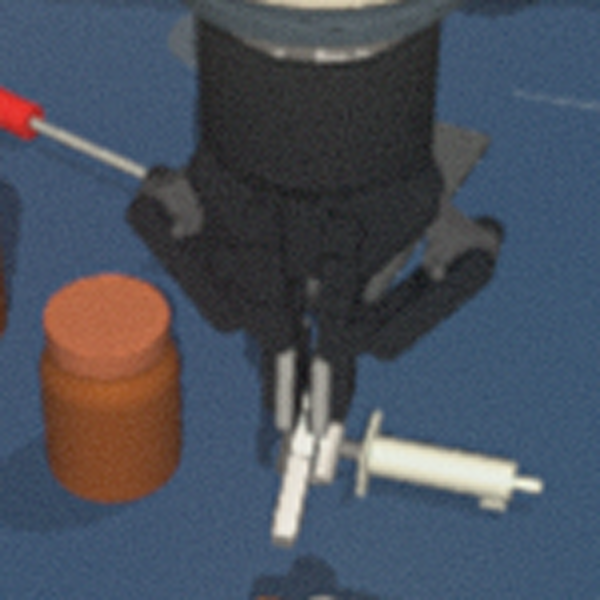

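```bash
python3 - <<'E'
from h import *
def pts(x,y,yaw,z,f):
    a=np.radians(yaw); u=np.array([np.cos(a),np.sin(a)])
    for n,dy,dz in(("tcp",0,0),("top near",.056,.038),("ear bottom near",.056,.013),("top mid",0,.038),("top far",-.056,.038),("knuckle near face",.016,-.052)):
        P=np.r_[np.array([x,y])+u*dy,z+dz]; print(n,np.round(f(proj("side",P))))
print("c");pts(.5095,-.2281,71.8,.206,lambda p:(p-[270,40])*4.285)
print("d2");pts(.4979,.2029,83.3,.2063,lambda p:(p-[240,130])*4)
s=cv2.imread("pics/side_d.png"); 
E
```

```text
c
tcp [279. 296.]
top near [236. 276.]
ear bottom near [234. 323.]
top mid [283. 227.]
top far [326. 181.]
knuckle near face [262. 399.]
d2
tcp [307. 478.]
top near [271. 512.]
ear bottom near [270. 562.]
top mid [309. 403.]
top far [344. 307.]
knuckle near face [294. 602.]
```

The knuckle isn't where a straight hang would put it, so the leaf has probably pivoted in the pads. I'll yaw the tool so the plate is seen more broadside.

play_rows(
  commands=[
    {"tx": 0,"ty": 0,"tz": -0.005,"rx": 0,"ry": 0,"rz": 0.05},
    {"tx": 0,"ty": 0,"tz": -0.005,"rx": 0,"ry": 0,"rz": 0.1},
    {"tx": 0,"ty": 0,"tz": 0,"rx": 0,"ry": 0,"rz": 0.1},
    {"tx": 0,"ty": 0,"tz": 0,"rx": 0,"ry": 0,"rz": 0.1},
    {"tx": 0,"ty": 0,"tz": 0,"rx": 0,"ry": 0,"rz": 0.1},
    {"tx": 0,"ty": 0,"tz": 0,"rx": 0,"ry": 0,"rz": 0.1},
    {"tx": 0,"ty": 0,"tz": 0,"rx": 0,"ry": 0,"rz": 0.1},
    {"tx": 0,"ty": 0,"tz": 0,"rx": 0,"ry": 0,"rz": 0.1},
    {"tx": 0,"ty": 0,"tz": 0,"rx": 0,"ry": 0,"rz": 0.05},
    {"tx": 0,"ty": 0,"tz": 0,"rx": 0,"ry": 0,"rz": 0},
  ],
  squeeze=60,
)

```text
time: 9.88
ee_pos: [0.4981, 0.2028, 0.2164]
tool_rot: [-180.0, 0.0, 37.3]
wrist_force: [-0.3, -0.0, -2.2]
finger_gap: 0.053
finger_force: 59.4
```

```bash
python3 - <<'E'
from bench import arm,camera
import cv2,numpy as np
s=camera("side")["color"]; t=camera("top")["color"];o=arm.get_obs(); print(o["ee_pos"],o["tool_rot"],o["wrist_force"],o["wrist_torque"],o["finger_force"],o["finger_gap"])
cv2.imwrite("pics/side_e.png",s);cv2.imwrite("pics/top_e.png",t)
r=lambda im,x,y:cv2.resize(im[y:y+150,x:x+100],(400,600),interpolation=cv2.INTER_CUBIC)
cv2.imwrite("pics/e.png",np.hstack([r(s,265,190),r(t,150,170)]))
E
```

```text
[0.49812853 0.20279517 0.21644643] [-1.79998984e+02  2.97788763e-03  3.76292910e+01] [ 0.79926943 -0.24683161 -1.49849844] [0.01755608 0.00284548 0.04027846] 59.430987825617194 0.05189469208434614
```

View pics/e.png

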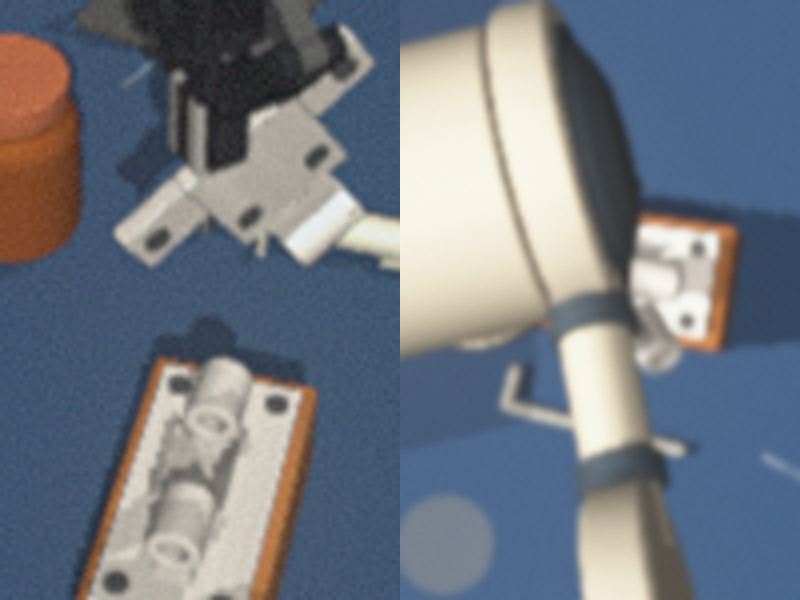

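The leaf has pivoted in the pads about the pinch axis, almost certainly because its knuckle caught a hook on the way out. The knuckle is now at side crop (320,228) and the near ear end at (115,232)–(152,265). I'll measure the tilt.

```bash
cat >> h.py <<'E'
def plane(n,p,tcp,yaw,off=0):
    "ray onto plate plane; returns (along tool x, z above tcp)"
    f,cx,cy,M=T[n]; d=M[:,:3]@[(p[0]-cx)/f,(p[1]-cy)/f,1]; o=M[:,3]; a=np.radians(yaw)
    u=np.array([np.cos(a),np.sin(a),0]); v=np.array([u[1],-u[0],0]); q=o+d*((tcp-o)@v+off)/(d@v)-tcp
    return np.round([q@u*1e3,q[2]*1e3],1)
E
python3 - <<'E'
from h import *
tcp=np.array([.4981,.2028,.2164])
for l,p in(("near ear low corner",(152,265)),("near ear top corner",(115,232)),("slot near ear",(157,240)),("slot low-left",(250,217)),("slot right",(318,155)),("slot far ear",(345,66)),("far ear corner",(372,62)),("far ear top",(345,28)),("kn left end",(300,255)),("kn right end",(350,205))):
    print(l,plane("side",(265+p[0]/4,190+p[1]/4),tcp,37.6,0))
E
```

```text
near ear low corner [ 23.4 -13.1]
near ear top corner [38.8 11.6]
slot near ear [21.4 -1. ]
slot low-left [-18.9  -8.5]
slot right [-48.1  10.2]
slot far ear [-57.   50.2]
far ear corner [-69.1  47.1]
far ear top [-55.6  68.5]
kn left end [-43.2 -40.9]
kn right end [-65.3 -24.1]
```

The leaf is tilted 31° in the grip, with the pads 18 mm off centre and still full on the plate. It's holding firmly, so I'll tilt the tool by the same angle to bring the plate upright.

play_rows(
  commands=[
    {"tx": 0,"ty": 0,"tz": 0,"rx": 0,"ry": 0.04,"rz": 0},
    {"tx": 0,"ty": 0,"tz": 0,"rx": 0,"ry": 0.065,"rz": 0},
    {"tx": 0,"ty": 0,"tz": 0,"rx": 0,"ry": 0.065,"rz": 0},
    {"tx": 0,"ty": 0,"tz": 0,"rx": 0,"ry": 0.065,"rz": 0},
    {"tx": 0,"ty": 0,"tz": 0,"rx": 0,"ry": 0.065,"rz": 0},
    {"tx": 0,"ty": 0,"tz": 0,"rx": 0,"ry": 0.065,"rz": 0},
    {"tx": 0,"ty": 0,"tz": 0,"rx": 0,"ry": 0.065,"rz": 0},
    {"tx": 0,"ty": 0,"tz": 0,"rx": 0,"ry": 0.065,"rz": 0},
    {"tx": 0,"ty": 0,"tz": 0,"rx": 0,"ry": 0.045,"rz": 0},
    {"tx": 0,"ty": 0,"tz": 0,"rx": 0,"ry": 0,"rz": 0},
    {"tx": 0,"ty": 0,"tz": 0,"rx": 0,"ry": 0,"rz": 0},
    {"tx": 0,"ty": 0,"tz": 0,"rx": 0,"ry": 0,"rz": 0},
  ],
  squeeze=90,
)

```text
time: 10.98
ee_pos: [0.4988, 0.2028, 0.2168]
tool_rot: [180.0, -30.9, 37.6]
wrist_force: [0.5, 0.0, -1.4]
finger_gap: 0.031
finger_force: 88.0
```

```bash
python3 - <<'E'
from bench import arm,camera
from h import *
s=camera("side")["color"]; o=arm.get_obs(); print(o["ee_pos"],o["tool_rot"],o["wrist_force"],o["finger_force"],o["finger_gap"],o["joint_pos"],o["time"])
cv2.imwrite("pics/side_f.png",s)
x,y=proj("side",o["ee_pos"]).astype(int); x0,y0=x-60,y-50; print(x0,y0)
cv2.imwrite("pics/f.png",cv2.resize(s[y0:y0+120,x0:x0+150],(750,600),interpolation=cv2.INTER_CUBIC))
E
```

```text
[0.49892273 0.20300561 0.21690442] [179.95260064 -30.91457886  37.61299835] [-0.30173832 -0.25384708 -1.26168813] 88.04471702780575 0.03379738923932149 [  4.68328541  10.01664957 114.12224977  30.77292449  32.99103373
  34.40740462] 11.0333
256 194
```

View pics/f.png

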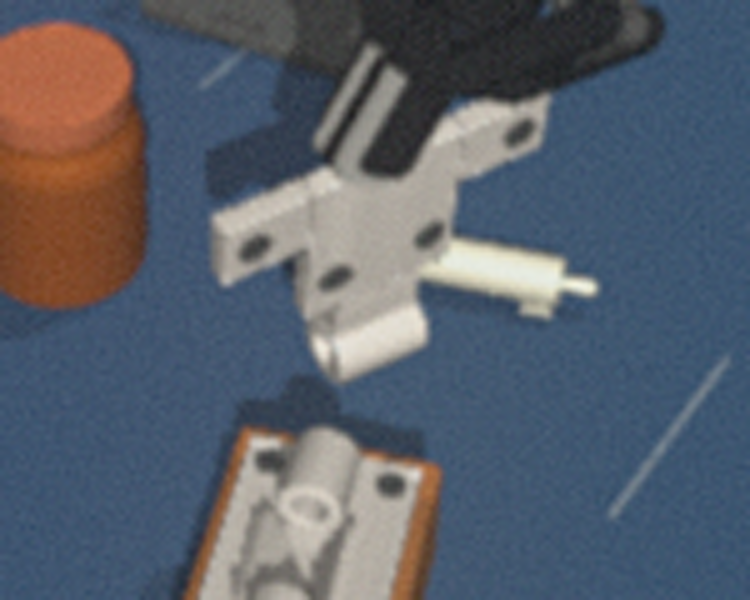

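The plate now looks upright: ear screws at (256,248) and (520,132), knuckle near face at (326,350). Next I'll compute the remaining tilt and the knuckle offset.

```bash
python3 - <<'E'
from h import *
tcp=np.array([.4989,.2030,.2168])
for l,p,off in(("bolt ear near",(256,248),1),("bolt ear far",(520,132),1),("bolt lo near",(335,277),1),("bolt lo far",(430,235),1),("ear end top",(224,218),1),("ear end bot",(228,281),1),("far ear end bot",(548,152),1),("kn near face",(326,350),0)):
    print(l,plane("side",(256+p[0]/5,194+p[1]/5),tcp,37.6,.004*off), plane("side",(256+p[0]/5,194+p[1]/5),tcp,37.6,-.004*off))
E
```

```text
bolt ear near [13.2  4.5] [17.9 13.5]
bolt ear far [-79.9   9.7] [-73.5  18.7]
bolt lo near [-14.8 -21.3] [ -9.6 -11.7]
bolt lo far [-49.1 -19.6] [-43.3 -10.1]
ear end top [24.  21.7] [28.5 30.4]
ear end bot [22.6 -4.7] [27.1  4.6]
far ear end bot [-91.7  -3.8] [-85.1   5.5]
kn near face [-10.1 -47.3] [-10.1 -47.3]
```

```bash
python3 - <<'E'
from h import *
s=cv2.imread("pics/side_f.png"); tcp=np.array([.4989,.2030,.2168])
g=cv2.cvtColor(cv2.resize(s[194:314,256:406],None,fx=5,fy=5,interpolation=cv2.INTER_CUBIC),cv2.COLOR_BGR2GRAY)
B={}
for l,(x,y) in dict(en=(256,248),ef=(520,132),ln=(335,277),lf=(430,235)).items():
    w=np.clip(130.-g[y-20:y+21,x-20:x+21],0,None); yy,xx=np.mgrid[y-20:y+21,x-20:x+21]
    m=(xx-x)**2+(yy-y)**2<19**2; w=w*m; c=((w*xx).sum()/w.sum(),(w*yy).sum()/w.sum()); B[l]=(256+(c[0]-2)/5,194+(c[1]-2)/5)
    print(l,np.round(c,1))
for yaw in(35.6,37.6,39.6):
    q={k:plane("side",p,tcp,yaw,-.004) for k,p in B.items()}
    d=lambda a,b:np.degrees(np.arctan2(*(q[b]-q[a])[::-1]))
    m=(q["en"]+q["ef"]-q["ln"]-q["lf"])/2
    print(yaw,q,"horiz tilt",d("ef","en"),d("lf","ln"),"vert tilt(top to +u)",np.degrees(np.arctan2(m[0],m[1])), "widths",np.linalg.norm(q["en"]-q["ef"]),np.linalg.norm(q["ln"]-q["lf"]))
# knuckle white region mask of lower silhouette edge
E
```

```text
en [254.8 247.9]
ef [519.6 132.7]
ln [335.5 277.9]
lf [429.5 235.3]
35.6 {'en': array([18.4, 14.1]), 'ef': array([-70.8,  22.4]), 'ln': array([ -9. , -10.6]), 'lf': array([-41.4,  -7.2])} horiz tilt -5.316026640258552 -5.9905947179247905 vert tilt(top to +u) -2.1093882476152896 widths 89.5853224585367 32.57790662396834
37.6 {'en': array([19. , 14.9]), 'ef': array([-72.6,  19.6]), 'ln': array([ -9.1, -11. ]), 'lf': array([-42.3,  -8.9])} horiz tilt -2.9372730829027804 -3.61930888748097 vert tilt(top to +u) -2.3158467666766076 widths 91.72049934447588 33.26634936388422
39.6 {'en': array([19.5, 15.6]), 'ef': array([-74.5,  16.7]), 'ln': array([ -9.2, -11.3]), 'lf': array([-43.3, -10.7])} horiz tilt -0.6704519234854804 -1.008032864250355 vert tilt(top to +u) -2.6360657035338986 widths 94.0064359498859 34.10527818388233
```

The numbers are consistent with about 3° of residual in-plane tilt plus a lean of roughly 8° across the thickness. I'll correct the tilt and yaw to the jamb line, where the side view is edge-on and shows the lean directly.

play_rows(
  commands=[
    {"tx": 0,"ty": 0,"tz": 0,"rx": 0,"ry": 0.055,"rz": 0},
    {"tx": 0,"ty": 0,"tz": 0,"rx": 0.0281,"ry": 0,"rz": -0.0414},
    {"tx": 0,"ty": 0,"tz": 0,"rx": 0.0561,"ry": 0,"rz": -0.0828},
    {"tx": 0,"ty": 0,"tz": 0,"rx": 0.0561,"ry": 0,"rz": -0.0828},
    {"tx": 0,"ty": 0,"tz": 0,"rx": 0.0561,"ry": 0,"rz": -0.0828},
    {"tx": 0,"ty": 0,"tz": 0,"rx": 0.0561,"ry": 0,"rz": -0.0828},
    {"tx": 0,"ty": 0,"tz": 0,"rx": 0.0561,"ry": 0,"rz": -0.0828},
    {"tx": 0,"ty": 0,"tz": 0,"rx": 0.0561,"ry": 0,"rz": -0.0828},
    {"tx": 0,"ty": 0,"tz": 0,"rx": 0.0561,"ry": 0,"rz": -0.0828},
    {"tx": 0,"ty": 0,"tz": 0,"rx": 0.0281,"ry": 0,"rz": -0.0414},
    {"tx": 0,"ty": 0,"tz": 0,"rx": 0,"ry": 0,"rz": 0},
    {"tx": 0,"ty": 0,"tz": 0,"rx": 0,"ry": 0,"rz": 0},
    {"tx": 0,"ty": 0,"tz": 0,"rx": 0,"ry": 0,"rz": 0},
  ],
)

```text
time: 12.12
ee_pos: [0.4979, 0.2029, 0.2164]
tool_rot: [-179.9, -34.1, 83.3]
wrist_force: [-0.7, 1.0, -2.2]
finger_gap: 0.024
finger_force: 88.1
```

```bash
python3 - <<'E'
from bench import arm,camera
from h import *
s=camera("side")["color"]; t=camera("top")["color"]; o=arm.get_obs(); print(o["ee_pos"],o["tool_rot"],o["wrist_force"],o["finger_force"],o["finger_gap"],o["time"])
cv2.imwrite("pics/side_g.png",s); cv2.imwrite("pics/top_g.png",t)
x,y=proj("side",o["ee_pos"]).astype(int); x0,y0=x-40,y-30; print(x0,y0)
a=cv2.resize(s[y0:y0+100,x0:x0+80],(480,600),interpolation=cv2.INTER_CUBIC)
x,y=proj("top",o["ee_pos"]).astype(int); x0,y0=x-30,y-50; print(x0,y0)
b=cv2.resize(t[y0:y0+120,x0:x0+64],(320,600),interpolation=cv2.INTER_CUBIC)
cv2.imwrite("pics/g.png",np.hstack([a,b]))
E
```

```text
[0.49772643 0.20299622 0.2165422 ] [-179.9482869   -34.0798217    83.31045324] [-0.39603262  0.38738472 -1.23406998] 88.08155234903097 0.026602532906834044 12.2167
277 214
159 184
```

View pics/g.png

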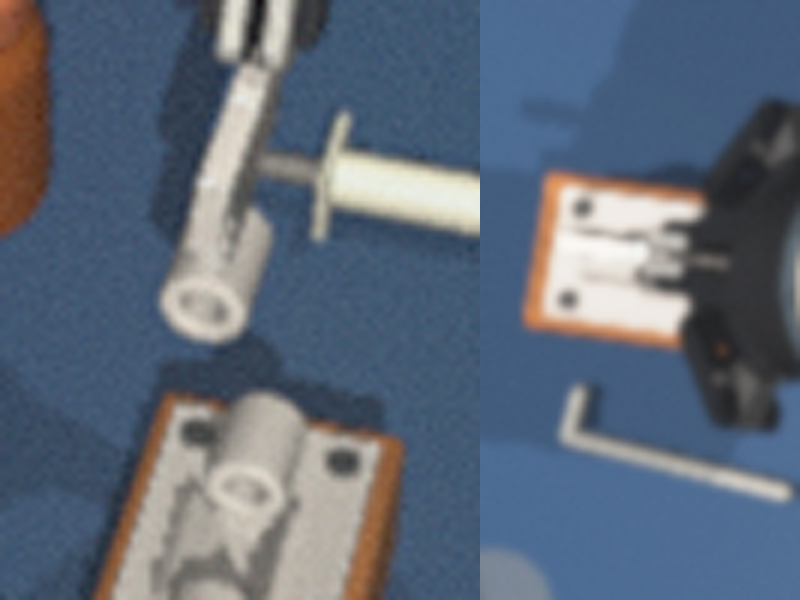

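The side crop shows the plate edge-on and leaning. The ear-end top is at (213,180) and the knuckle face centre is at (203,307), so the knuckle is out toward +x. I'll ease the squeeze, since the lean grew with it, and then measure by tracking those two patches.

play_rows(
  commands=[
    {"tx": 0,"ty": 0,"tz": 0,"rx": 0,"ry": 0,"rz": 0},
    {"tx": 0,"ty": 0,"tz": 0,"rx": 0,"ry": 0,"rz": 0},
    {"tx": 0,"ty": 0,"tz": 0,"rx": 0,"ry": 0,"rz": 0},
    {"tx": 0,"ty": 0,"tz": 0,"rx": 0,"ry": 0,"rz": 0},
    {"tx": 0,"ty": 0,"tz": 0,"rx": 0,"ry": 0,"rz": 0},
    {"tx": 0,"ty": 0,"tz": 0,"rx": 0,"ry": 0,"rz": 0},
  ],
  squeeze=50,
)

```text
time: 12.72
ee_pos: [0.4982, 0.2028, 0.2165]
tool_rot: [-180.0, -34.1, 83.4]
wrist_force: [0.0, -0.3, -1.8]
finger_gap: 0.029
finger_force: 88.1
```

```bash
cat > m.py <<'E'
from h import *
from scipy.optimize import least_squares
g=cv2.imread("pics/side_g.png"); up=lambda im:cv2.resize(im,None,fx=4,fy=4,interpolation=cv2.INTER_CUBIC)
G=up(g)
REF=dict(ear=((312.5,244.),5),kn=((310.8,265.2),6))
def track(s,shift=(0,0),R=8):
    S=up(s); out={}
    for k,((x,y),h) in REF.items():
        c=np.array([x,y])*4; x0,y0=(c-h*4).astype(int); t=G[y0:y0+h*8,x0:x0+h*8]
        X,Y=x0+int(4*shift[0])-4*R,y0+int(4*shift[1])-4*R; r=cv2.matchTemplate(S[Y:Y+h*8+8*R,X:X+h*8+8*R],t,cv2.TM_CCOEFF_NORMED)
        _,v,_,l=cv2.minMaxLoc(r); out[k]=np.array([x,y])+(np.array([X+l[0]-x0,Y+l[1]-y0]))/4; print(k,out[k],round(v,3))
    return out
def solve(o,yaw,tilt=0):
    a=np.radians(yaw); u=np.array([np.cos(a),np.sin(a),0]); v=np.array([u[1],-u[0],0]); Z=np.array([0,0,1.])
    def res(q):
        P,L=q[:3],q[3]; up_=np.cos(L)*Z-np.sin(L)*v; uu=u*np.cos(tilt)-up_*np.sin(tilt); ww=up_*np.cos(tilt)+u*np.sin(tilt)
        return np.r_[proj("side",P+.016*uu)-o["kn"],proj("side",P+.056*uu+.090*ww)-o["ear"]]
    q=least_squares(res,[.5,.18,.15,.1]).x; return q[:3],np.degrees(q[3]),u,v
E
python3 - <<'E'
from bench import arm,camera
from m import *
s=camera("side")["color"];o=arm.get_obs();print(o["ee_pos"],o["tool_rot"],o["finger_gap"],o["finger_force"]);cv2.imwrite("pics/side_h.png",s)
for im in(g,s):
    q=track(im)
    for tl in(-.03,0,.03):
        P,L,u,v=solve(q,83.3,tl); d=P-o["ee_pos"]; print(tl,"kn",np.round(P,4),"lean",round(L,1),"rel u,v,z",np.round([d@u,d@v,d[2]],4))
E
```

```text
[0.49819974 0.20275725 0.21649958] [-179.97242025  -34.10095222   83.36552505] 0.033672281764808555 88.08120729401708
ear [312.5 244. ] 1.0
kn [310.8 265.2] 1.0
-0.03 kn [0.5132 0.1119 0.0894] lean 6.8 rel u,v,z [-0.0885  0.0255 -0.1271]
0 kn [0.5081 0.156  0.1374] lean 7.2 rel u,v,z [-0.0452  0.0153 -0.0791]
0.03 kn [0.5029 0.2007 0.1859] lean 7.6 rel u,v,z [-0.0015  0.0049 -0.0306]
ear [312.5 243.5] 0.996
kn [310.55 264.95] 0.986
-0.03 kn [0.5129 0.1189 0.0975] lean 7.1 rel u,v,z [-0.0815  0.0243 -0.119 ]
0 kn [0.5078 0.1624 0.1448] lean 7.5 rel u,v,z [-0.0389  0.0142 -0.0717]
0.03 kn [0.5026 0.2065 0.1926] lean 7.9 rel u,v,z [ 0.0042  0.004  -0.0239]
```

The lean is 7.5°, with the knuckle about (-28, +10, -59) mm from the TCP. I'll roll the tool about the leaf's width axis to take the lean out, then remeasure.

play_rows(
  commands=[
    {"tx": 0,"ty": 0,"tz": 0,"rx": 0.0275,"ry": 0,"rz": 0.0187},
    {"tx": 0,"ty": 0,"tz": 0,"rx": 0.0275,"ry": 0,"rz": 0.0187},
    {"tx": 0,"ty": 0,"tz": 0,"rx": 0.0275,"ry": 0,"rz": 0.0187},
    {"tx": 0,"ty": 0,"tz": 0,"rx": 0.0275,"ry": 0,"rz": 0.0187},
    {"tx": 0,"ty": 0,"tz": 0,"rx": 0,"ry": 0,"rz": 0},
    {"tx": 0,"ty": 0,"tz": 0,"rx": 0,"ry": 0,"rz": 0},
    {"tx": 0,"ty": 0,"tz": 0,"rx": 0,"ry": 0,"rz": 0},
  ],
)

```text
time: 13.35
ee_pos: [0.498, 0.2028, 0.2164]
tool_rot: [-170.8, -33.8, 78.3]
wrist_force: [-0.1, 0.0, -1.6]
finger_gap: 0.028
finger_force: 88.1
```

```bash
python3 - <<'E'
from bench import arm,camera
from m import *
s=camera("side")["color"];t=camera("top")["color"];o=arm.get_obs();print(o["ee_pos"],o["tool_rot"],o["finger_gap"],o["finger_force"],o["time"]);cv2.imwrite("pics/side_i.png",s);cv2.imwrite("pics/top_i.png",t)
q=track(s)
for tl in(0,.01,.02,.03):
    P,L,u,v=solve(q,83.3,tl); d=P-o["ee_pos"]; print(tl,"kn",np.round(P,4),"lean",round(L,1),"rel u,v,z",np.round([d@u,d@v,d[2]],4))
t0=cv2.imread("pics/top0.png"); x,y=proj("top",o["ee_pos"]+u*.028+[0,0,.02]).astype(int); print("pred ear px",x,y)
d=np.abs(t.astype(int)-t0).max(2); 
print("gray new"); print(cv2.cvtColor(t,6)[y-7:y+8,x-14:x+16]); print("diff"); print(d[y-7:y+8,x-14:x+16])
E
```

```text
[0.49789968 0.20284627 0.21652824] [-170.83224081  -33.76067551   78.24988664] 0.03009449347866642 88.05438861250877 13.45
ear [310.75 242.5 ] 0.981
kn [315.8  266.45] 0.983
0 kn [0.4974 0.1803 0.162 ] lean 0.4 rel u,v,z [-0.0224  0.0021 -0.0546]
0.01 kn [0.4961 0.194  0.1769] lean 0.7 rel u,v,z [-0.009  -0.0008 -0.0397]
0.02 kn [0.4947 0.2077 0.1919] lean 1.0 rel u,v,z [ 0.0045 -0.0038 -0.0247]
0.03 kn [0.4933 0.2216 0.2069] lean 1.3 rel u,v,z [ 0.0181 -0.0067 -0.0096]
pred ear px 174 231
gray new
[[ 87  87  86  86  87  86  87  87  87  88  97 119 142 154 178 211 221 199
  162 137 143 181 220 232 235 234 231 229 227 226]
 [ 86  87  86  86  86  87  87  88  88  89 102 127 145 156 181 215 219 184
  134 108 124 172 218 233 235 235 235 235 234 234]
 [ 85  87  85  87  87  87  87  86  88  90 105 130 145 156 183 217 221 188
  143 124 142 186 223 234 235 235 235 235 235 235]
 [ 87  87  87  86  87  87  86  86  86  91 109 134 146 159 191 222 228 208
  173 160 175 203 226 232 235 235 236 236 236 236]
 [ 87  86  87  86  87  87  86  87  87  91 111 139 148 166 203 230 234 226
  203 188 196 209 221 
[... 2010 characters left out ...]
6 15 26 33 36
  39 41 45 51 56 51]
 [37 36 37 36 35 36 35 33 27 20 34 42 39 43 32 17 15 15 13  8  5  2  7 12
  18 23 29 36 38 37]
 [36 35 36 35 33 35 34 32 23 23 35 40 36 39 30 21 23 28 33 34 31 27 18 11
   7  3  2  6  7  5]
 [34 35 35 36 35 36 35 30 21 24 36 37 37 39 29 23 22 23 28 34 39 43 40 34
  29 23 17 13 17 22]
 [36 36 37 35 37 35 34 27 21 28 40 37 39 39 26 22 20 18 20 23 28 30 31 30
  28 26 25 26 28 35]
 [34 36 35 36 36 35 32 22 17 28 41 38 39 37 24 21 21 18 20 22 24 26 25 24
  24 24 25 25 30 38]
 [36 36 37 36 36 35 30 20 17 32 42 38 42 35 22 21 20 19 22 27 29 29 28 27
  27 26 26 27 30 40]
 [36 34 36 36 35 35 32 19 21 33 41 38 43 35 22 20 20 21 26 32 35 37 36 34
  33 31 32 31 34 43]]
```

```bash
python3 - <<'E'
from m import *
a=np.radians(83.3);u=np.array([np.cos(a),np.sin(a)]);v=np.array([u[1],-u[0]]);tcp=np.array([.4980,.2028])
for p in((173.7,230.5),(174.5,230.5),(175.5,230.5)):
    d=ray("top",p,.245)-tcp; print(p,"ear end u,v",d@u,d@v,"knuckle u",d@u-.056)
for z in(.155,.158,.161):
    k=ray("side",(315.8,266.45),z)-tcp; print(z,"kn u,v",k@u-.016,k@v)
d=np.array([.4976,.202])-tcp; print("target",d@u,d@v)
E
```

```text
(173.7, 230.5) ear end u,v 0.02781314748279613 0.00204230692208854 knuckle u -0.028186852517203872
(174.5, 230.5) ear end u,v 0.02622796149737753 0.002274599266328235 knuckle u -0.029772038502622472
(175.5, 230.5) ear end u,v 0.024246310697691224 0.0025649893618486714 knuckle u -0.03175368930230878
0.155 kn u,v -0.028645161029864967 0.003411178477692194
0.158 kn u,v -0.025917796337658023 0.0028123578261420833
0.161 kn u,v -0.02319043164545108 0.002213537174591972
target -0.0008412048144705186 -0.0003039316701359397
```

```bash
python3 - <<'E'
import numpy as np
from scipy.spatial.transform import Rotation as R
M=R.from_euler("xyz",[-170.83,-33.76,78.25],degrees=True).as_matrix()
a=np.radians(83.3);u=np.array([np.cos(a),np.sin(a),0]);v=np.array([u[1],-u[0],0])
for n,w in(("u",u),("v",v),("down",np.array([0,0,-1.]))): print(n,np.round(M.T@w,4))
print("align",np.round(M.T@(u*.0272-v*.0033),4))
E
```

```text
u [0.8281 0.0013 0.5605]
v [ 0.0732  0.9912 -0.1105]
down [-0.5557  0.1325  0.8207]
align [ 0.0223 -0.0032  0.0156]
```

play_rows(
  commands=[
    {"tx": 0.0074,"ty": -0.0011,"tz": 0.0052,"rx": 0,"ry": 0,"rz": 0},
    {"tx": 0.0075,"ty": -0.0011,"tz": 0.0052,"rx": 0,"ry": 0,"rz": 0},
    {"tx": 0.0074,"ty": -0.0011,"tz": 0.0052,"rx": 0,"ry": 0,"rz": 0},
    {"tx": -0.0056,"ty": 0.0013,"tz": 0.0082,"rx": 0,"ry": 0,"rz": 0},
    {"tx": -0.0056,"ty": 0.0013,"tz": 0.0082,"rx": 0,"ry": 0,"rz": 0},
    {"tx": -0.0056,"ty": 0.0013,"tz": 0.0082,"rx": 0,"ry": 0,"rz": 0},
    {"tx": -0.0056,"ty": 0.0013,"tz": 0.0082,"rx": 0,"ry": 0,"rz": 0},
    {"tx": 0,"ty": 0,"tz": 0,"rx": 0,"ry": 0,"rz": 0},
    {"tx": 0,"ty": 0,"tz": 0,"rx": 0,"ry": 0,"rz": 0},
    {"tx": 0,"ty": 0,"tz": 0,"rx": 0,"ry": 0,"rz": 0},
  ],
)

```text
time: 14.28
ee_pos: [0.498, 0.2299, 0.1765]
tool_rot: [-170.8, -33.8, 78.2]
wrist_force: [0.0, 0.2, -1.3]
finger_gap: 0.029
finger_force: 88.1
```

```bash
python3 - <<'E'
from bench import arm,camera
from m import *
s=camera("side")["color"];t=camera("top")["color"];o=arm.get_obs();print(o["ee_pos"],o["tool_rot"],o["wrist_force"],o["finger_gap"],o["finger_force"],o["time"]);cv2.imwrite("pics/side_j.png",s);cv2.imwrite("pics/top_j.png",t)
i=cv2.imread("pics/side_i.png"); 
import m; m.G=m.up(i); m.REF=dict(ear=((310.75,242.5),5),kn=((315.8,266.45),6))
p0=proj("side",(.4978,.2028,.162)); p1=proj("side",(o["ee_pos"][0],o["ee_pos"][1],o["ee_pos"][2]-.0545)); print(p1-p0)
q=track(s,p1-p0)
for tl in(-.01,0,.01):
    P,L,u,v=solve(q,83.3,tl); print(tl,"kn",np.round(P,4),"lean",round(L,1))
for z in(.113,.116,.119):
    k=ray("side",q["kn"],z)-u[:2]*.016-[.4976,.202]; print(z,"kn-target u,v",k@u[:2],k@v[:2])
g2=cv2.cvtColor(t,6); x,y=proj("top",np.r_[.4976,.202,.205]+u*.056).astype(int); print(x,y); print(g2[y-6:y+7,x-10:x+14])
E
```

```text
[0.49818669 0.22993965 0.17680501] [-170.83345498  -33.76584529   78.23453217] [-0.01033251 -0.26856925 -0.9630921 ] 0.029103020965761898 88.16394466906786 14.3833
[-2.85507131 30.05536982]
ear [307.5  276.75] 0.96
kn [313.3 296.2] 0.781
-0.01 kn [0.5006 0.176  0.0842] lean -0.5
0 kn [0.4988 0.1927 0.1046] lean -0.2
0.01 kn [0.4971 0.2094 0.1252] lean 0.2
0.113 kn-target u,v -0.002306585281689096 0.0007750135336209126
0.116 kn-target u,v 0.0001084671171161949 0.00023172787832343749
0.119 kn-target u,v 0.0025235195159214307 -0.00031155777697403113
164 230
[[ 88  87  88  88  88  88  87  88  87  88  88  88  87  89  88  89  98 122
  145 156 180 213 224 203]
 [ 88  88  87  87  88  88  87  88  89  88  88  89  90  87  89  89 104 129
  148 159 184 217 221 186]
 [ 88  89  88  87  88  89  88  88  89  88  88  88  89  90  89  91 108 133
  148 159 187 220 224 192]
 [ 88  88  88  87  88  88  88  89  89  89  89  90  92  93  92  95 111 136
  147 160 193 224 229 213]
 [ 88  89  87  87  88  87  89  88  88  89  90 102 115 122 121 119 125 140
  149 163 198 226 234 230]
 [ 87  87  88  87  88  87  88  88  89  90  99 130 162 178 178 171 159 158
  157 169 201 228 234 234]
 [ 88  88  88  89  88  88  89  88  88  91 110 158 202 219 220 214 203 194
  190 194 212 229 233 230]
 [ 88  88  88  89  88  88  88  89  87  92 118 170 212 227 230 229 227 223
  221 223 227 231 231 227]
 [ 88  88  89  87  87  88  88  89  88  92 115 160 195 212 221 227 227 227
  226 228 230 231 231 228]
 [ 88  87  87  89  87  88  87  88  88  89 102 128 152 170 185 196 202 203
  207 217 228 231 232 231]
 [ 88  87  89  89  88  88  88  89  89  89  91  98 107 118 131 145 155 161
  176 205 226 231 231 230]
 [ 89  88  88  88  88  89  90  88  87  88  88  90  91  93  98 115 134 147
  172 210 230 233 232 230]
 [ 88  88  89  88  88  89  87  87  88  88  89  88  89  89  97 115 136 148
  179 219 234 236 236 234]]
```

```bash
python3 - <<'E'
from m import *
a=np.radians(83.3);u=np.array([np.cos(a),np.sin(a)]);v=np.array([u[1],-u[0]])
for z in(.2,.206):
    d=ray("top",(164.8,231.1),z)-u*.056-[.4976,.202]; print(z,"knuckle-target u,v",d@u,d@v)
    d=ray("side",(307.5,276.75),z)-u*.056-[.4976,.202]; print("  side ear",d@u,d@v)
E
```

```text
0.2 knuckle-target u,v -0.0002960818495337566 -0.0003569084258962442
  side ear -0.004403101705268897 0.0014500612714128881
0.206 knuckle-target u,v -0.0015791273791314572 -0.0004997261387549811
  side ear 0.0007944477577381294 0.00017560737944090512
```

Both views put the knuckle within about 1.5 mm of the hole line, centred on the gap. I'll lower it slowly and watch the wrist force.

play_rows(
  commands=[
    {"tx": -0.0028,"ty": 0.00066,"tz": 0.0041,"rx": 0,"ry": 0,"rz": 0},
    {"tx": -0.0028,"ty": 0.00066,"tz": 0.0041,"rx": 0,"ry": 0,"rz": 0},
    {"tx": -0.0028,"ty": 0.00066,"tz": 0.0041,"rx": 0,"ry": 0,"rz": 0},
    {"tx": -0.0028,"ty": 0.00066,"tz": 0.0041,"rx": 0,"ry": 0,"rz": 0},
    {"tx": 0,"ty": 0,"tz": 0,"rx": 0,"ry": 0,"rz": 0},
  ],
)

```text
time: 14.8
ee_pos: [0.4973, 0.23, 0.1553]
tool_rot: [-170.7, -33.7, 78.2]
wrist_force: [-0.2, 0.4, -2.1]
finger_gap: 0.033
finger_force: 88.1
```

play_rows(
  commands=[
    {"tx": -0.0014,"ty": 0.00033,"tz": 0.00205,"rx": 0,"ry": 0,"rz": 0},
    {"tx": -0.0014,"ty": 0.00033,"tz": 0.00205,"rx": 0,"ry": 0,"rz": 0},
    {"tx": -0.0014,"ty": 0.00033,"tz": 0.00205,"rx": 0,"ry": 0,"rz": 0},
    {"tx": -0.0014,"ty": 0.00033,"tz": 0.00205,"rx": 0,"ry": 0,"rz": 0},
    {"tx": 0,"ty": 0,"tz": 0,"rx": 0,"ry": 0,"rz": 0},
    {"tx": 0,"ty": 0,"tz": 0,"rx": 0,"ry": 0,"rz": 0},
  ],
)

```text
time: 15.3
ee_pos: [0.4977, 0.2299, 0.1463]
tool_rot: [-170.8, -33.8, 78.2]
wrist_force: [0.3, -0.1, -1.7]
finger_gap: 0.031
finger_force: 88.1
```

play_rows(
  commands=[
    {"tx": -0.0011,"ty": 0.00026,"tz": 0.00164,"rx": 0,"ry": 0,"rz": 0},
    {"tx": -0.0011,"ty": 0.00026,"tz": 0.00164,"rx": 0,"ry": 0,"rz": 0},
    {"tx": -0.0011,"ty": 0.00026,"tz": 0.00164,"rx": 0,"ry": 0,"rz": 0},
    {"tx": 0,"ty": 0,"tz": 0,"rx": 0,"ry": 0,"rz": 0},
    {"tx": 0,"ty": 0,"tz": 0,"rx": 0,"ry": 0,"rz": 0},
  ],
)

```text
time: 15.72
ee_pos: [0.4977, 0.23, 0.1403]
tool_rot: [-170.8, -33.8, 78.2]
wrist_force: [-0.2, 0.5, -1.6]
finger_gap: 0.03
finger_force: 88.1
```

play_rows(
  commands=[
    {"tx": -0.00056,"ty": 0.00013,"tz": 0.00082,"rx": 0,"ry": 0,"rz": 0},
    {"tx": -0.00056,"ty": 0.00013,"tz": 0.00082,"rx": 0,"ry": 0,"rz": 0},
    {"tx": 0,"ty": 0,"tz": 0,"rx": 0,"ry": 0,"rz": 0},
    {"tx": 0,"ty": 0,"tz": 0,"rx": 0,"ry": 0,"rz": 0},
    {"tx": 0,"ty": 0,"tz": 0,"rx": 0,"ry": 0,"rz": 0},
  ],
)

```text
time: 16.13
ee_pos: [0.4978, 0.2299, 0.1384]
tool_rot: [-170.8, -33.8, 78.2]
wrist_force: [-0.1, 0.4, -1.9]
finger_gap: 0.03
finger_force: 88.2
```

play_rows(
  commands=[
    {"tx": -0.00056,"ty": 0.00013,"tz": 0.00082,"rx": 0,"ry": 0,"rz": 0},
    {"tx": -0.00056,"ty": 0.00013,"tz": 0.00082,"rx": 0,"ry": 0,"rz": 0},
    {"tx": 0,"ty": 0,"tz": 0,"rx": 0,"ry": 0,"rz": 0},
    {"tx": 0,"ty": 0,"tz": 0,"rx": 0,"ry": 0,"rz": 0},
    {"tx": 0,"ty": 0,"tz": 0,"rx": 0,"ry": 0,"rz": 0},
  ],
)

```text
time: 16.55
ee_pos: [0.4985, 0.2304, 0.1376]
tool_rot: [-170.9, -33.9, 78.3]
wrist_force: [0.6, 0.1, 15.5]
finger_gap: 0.027
finger_force: 91.4
```

play_rows(
  commands=[
    {"tx": -0.00056,"ty": 0.00013,"tz": 0.00082,"rx": 0,"ry": 0,"rz": 0},
    {"tx": 0,"ty": 0,"tz": 0,"rx": 0,"ry": 0,"rz": 0},
    {"tx": 0,"ty": 0,"tz": 0,"rx": 0,"ry": 0,"rz": 0},
    {"tx": 0,"ty": 0,"tz": 0,"rx": 0,"ry": 0,"rz": 0},
  ],
)

```text
time: 16.88
ee_pos: [0.4991, 0.2307, 0.1374]
tool_rot: [-171.0, -33.9, 78.3]
wrist_force: [-0.8, -0.5, 26.6]
finger_gap: 0.029
finger_force: 93.4
```

Contact: 27 N straight up with no side load, so both flanks are touching. I'll check the pose by triangulating the ear end, then ease the push.

```bash
python3 - <<'E'
from bench import arm,camera
from m import *
s=camera("side")["color"];t=camera("top")["color"];o=arm.get_obs();cv2.imwrite("pics/side_k.png",s);cv2.imwrite("pics/top_k.png",t)
import m; m.G=m.up(cv2.imread("pics/side_j.png")); m.REF=dict(ear=((307.5,276.75),5),kn=((313.3,296.2),6))
d=proj("side",o["ee_pos"])-proj("side",(.4981,.2299,.1767)); print(d); q=track(s,d)
Gt=m.up(cv2.imread("pics/top_j.png")); St=m.up(t); x,y=164.8,231.1
x0,y0=int((x-6)*4),int((y-5)*4); tm=Gt[y0:y0+40,x0:x0+40]; r=cv2.matchTemplate(St[y0-32:y0+72,x0-32:x0+72],tm,cv2.TM_CCOEFF_NORMED); _,c,_,l=cv2.minMaxLoc(r)
e=np.array([x+(l[0]-32)/4,y+(l[1]-32)/4]); print("top ear",e,c)
a=np.radians(83.3);u=np.array([np.cos(a),np.sin(a)]);v=np.array([u[1],-u[0]])
for z in(.16,.164,.168):
    f=lambda w:np.round([(w-u*.056-[.4976,.202])@u*1e3,(w-u*.056-[.4976,.202])@v*1e3],1)
    print(z,"top",f(ray("top",e,z)),"side",f(ray("side",q["ear"],z)))
g2=cv2.cvtColor(t,6); X,Y=int(e[0]),int(e[1]); print(X-8,Y-6); print(g2[Y-6:Y+7,X-8:X+12])
E
```

```text
[-1.15163778 17.45872582]
ear [309.25 286.  ] 0.827
kn [313.3  311.45] 0.421
top ear [167.8  231.85] 0.9067974090576172
0.16 top [ 1.6 -0.1] side [-21.9   2.8]
0.164 top [ 0.7 -0.2] side [-18.5   2. ]
0.168 top [-0.1 -0.3] side [-15.2   1.2]
159 225
[[ 90  89  91  90  91  90  91  92  91  91  94 106 131 151 161 186 220 225
  190 138]
 [ 90  90  91  91  90  91  91  90  92  92  93 111 136 152 162 190 223 227
  196 151]
 [ 92  90  90  90  90  90  90  91  91  91  95 113 140 151 164 197 227 231
  217 189]
 [ 91  91  91  90  90  89  92  90  93  93 101 121 143 155 170 203 228 235
  232 224]
 [ 91  90  91  91  91  91  92  91  93 104 123 141 159 167 180 207 226 233
  234 232]
 [ 90  92  90  91  90  91  91  92  96 120 159 185 194 199 205 214 221 223
  226 228]
 [ 91  91  91  90  89  90  91  91 100 139 193 219 225 227 228 227 223 219
  220 224]
 [ 90  91  90  91  90  90  92  92 103 148 202 226 229 231 231 231 231 229
  229 230]
 [ 90  90  91  90  91  91  91  91 101 138 181 205 211 214 220 226 230 231
  231 232]
 [ 90  90  91  90  90  91  91  91  94 112 141 163 173 182 197 206 217 223
  224 227]
 [ 90  90  90  91  90  92  91  91  92  98 117 140 152 171 195 209 216 220
  223 225]
 [ 91  91  90  91  91  90  92  90  92  99 119 138 152 180 216 230 232 233
  234 233]
 [ 90  89  91  91  91  92  91  92  93 103 124 142 154 187 225 237 239 239
  238 235]]
```

Top view: the ear end is where it should be, within 0.7 mm along and 0.2 mm across the hole line, so the lean is about 0 and the knuckle is centred and seated. I'll ease the push to a few newtons.

play_rows(
  commands=[
    {"tx": 0.00045,"ty": -0.0001,"tz": -0.00066,"rx": 0,"ry": 0,"rz": 0},
    {"tx": 0.00045,"ty": -0.0001,"tz": -0.00066,"rx": 0,"ry": 0,"rz": 0},
    {"tx": 0,"ty": 0,"tz": 0,"rx": 0,"ry": 0,"rz": 0},
    {"tx": 0,"ty": 0,"tz": 0,"rx": 0,"ry": 0,"rz": 0},
    {"tx": 0,"ty": 0,"tz": 0,"rx": 0,"ry": 0,"rz": 0},
    {"tx": 0,"ty": 0,"tz": 0,"rx": 0,"ry": 0,"rz": 0},
  ],
)

```text
time: 17.48
ee_pos: [0.4983, 0.2302, 0.1377]
tool_rot: [-170.8, -33.8, 78.2]
wrist_force: [0.1, 0.2, 9.6]
finger_gap: 0.032
finger_force: 90.4
```

```bash
python3 - <<'E'
from bench import arm,camera
from m import *
s=camera("side")["color"];t=camera("top")["color"];o=arm.get_obs();print(o["ee_pos"],o["tool_rot"],o["wrist_force"],o["wrist_torque"],o["finger_gap"],o["time"]);cv2.imwrite("pics/side_l.png",s);cv2.imwrite("pics/top_l.png",t)
J=up(cv2.imread("pics/side_j.png")); S=up(s)
u=np.array([np.cos(np.radians(83.3)),np.sin(np.radians(83.3)),0]); K=np.array([.4976,.202,.0742])
E0=K+.056*u+[0,0,.09]; p=proj("side",E0); print("expected ear",p)
x,y=307.5,276.75; x0,y0=int((x-5)*4),int((y-9)*4); tm=J[y0:y0+56,x0:x0+40]
X,Y=x0+int((p[0]-x)*4)-20,y0+int((p[1]-y)*4)-20; r=cv2.matchTemplate(S[Y:Y+96,X:X+80],tm,cv2.TM_CCOEFF_NORMED); _,c,_,l=cv2.minMaxLoc(r)
print("ear found",x+(X+l[0]-x0)/4,y+(Y+l[1]-y0)/4,c)
# near ear / jar etc. disturbance check vs start
s0=cv2.imread("pics/side0.png"); d=np.abs(s.astype(int)-s0).max(2)
for n,(a,b,w,h) in dict(jar=(245,195,45,60),cyl=(188,205,40,80),bottle=(205,152,40,70),flask=(145,285,55,65),pin=(345,315,35,58),syr=(330,232,48,28)).items(): print(n,(d[b:b+h,a:a+w]>60).mean().round(3))
E
```

```text
[0.49829885 0.23022927 0.13764574] [-170.84809126  -33.81665047   78.24169231] [-0.55167571 -0.39740976 10.43725523] [0.67934528 0.08922166 0.00282602] 0.028513650454142173 17.5833
expected ear [307.49030896 295.58687826]
ear found 302.5 298.5 0.6712360382080078
jar 0.029
cyl 0.0
bottle 0.0
flask 0.0
pin 0.0
syr 0.067
```

```bash
python3 - <<'E'
from m import *
u=np.array([np.cos(np.radians(83.3)),np.sin(np.radians(83.3)),0]); v=np.array([u[1],-u[0],0])
for z in(.0742,.077,.08):
    K=np.array([.4976,.202,z]); print(z,[np.round(proj("side",K+.056*u+w*v+[0,0,h]),1).tolist() for w,h in((.004,.09),(-.004,.09),(.004,.065),(-.004,.065))])
s=cv2.imread("pics/side_l.png");s0=cv2.imread("pics/side0.png")
print("now");print(cv2.cvtColor(s,6)[286:318,300:316]); print("absdiff");print(np.abs(s.astype(int)-s0).max(2)[286:318,300:316])
E
```

```text
0.0742 [[304.8, 295.0], [310.1, 296.2], [304.8, 305.8], [309.9, 307.0]]
0.077 [[304.9, 293.8], [310.2, 294.9], [304.8, 304.6], [309.9, 305.8]]
0.08 [[304.9, 292.4], [310.2, 293.6], [304.8, 303.4], [310.0, 304.5]]
now
[[ 59  68  90  76  83 104  98 104 151 172 172 177 158 131 116 116]
 [ 57  71  87  80  99 109 107 131 162 170 175 169 143 119 118 113]
 [ 64  77  92  89 109 113 115 150 168 171 171 169 134 111 123 118]
 [ 62  91 100 106 135 131 129 162 172 170 174 167 133 106 118 114]
 [ 69  88 114 147 166 165 158 165 174 175 170 149 116 112 114 110]
 [ 75 100 123 168 175 152 159 165 174 177 169 138 105 104 113 107]
 [ 89 100 129 171 173 152 160 166 173 178 168 120  83 111 115 107]
 [ 94 114 146 168 170 159 169 171 177 177 151 104  87 123 131 106]
 [ 99 120 169 178 163 178 185 186 184 174 135  92  93 149 138 102]
 [100 130 173 177 172 194 206 202 198 183 131  82  99 157 139  98]
 [109 150 178 170 161 188 196 190 194 193 136  86 111 170 146  98]
 [123 167 177 171 152 185 195 192 192 191 127  84 127 171 140  92]
 [123 170 180 169 156 185 194 190 196 185 123  94 158 181 140  91]
 [143 173 17
[... 2714 characters left out ...]
  38  44  57  69  65  54  26]
 [ 46  38  27  14  18  34  37   5  37  59  69  61  61  65  66  50]
 [ 40  32  25  17  21  32  30  12  14  33  30  18  12  18  33  47]
 [ 39  38  21  22  23  22  34  14  19  23  25  29  27  32  31  13]
 [ 38  36  23  19  32  31  24  23  27  32  38  33  31  42  44  38]
 [ 41  35  25  26  30  25  20  24  27  28  33  35  33  36  42  43]
 [ 33  20  10  24  20  23  23  27  29  33  34  36  32  35  37  41]
 [ 34  18   6  11   8  14  18  23  29  28  34  39  42  39  44  32]
 [ 28  14   1   8   9  19  24  31  32  34  36  36  37  35  35  40]
 [ 16  10   2   4   7  19  28  31  30  38  34  36  38  37  35  34]
 [ 13   5   5  12  17  19  28  29  32  34  40  36  36  36  41  36]]
```

The side profile puts the near ear end some 2–3 mm high, which suggests a small residual in-plane tilt: near end up, with the knuckle bearing on one end. The wrist moment tells which end bears the load, so I'll rotate 1° near-end-down about the knuckle and watch the centre of pressure.

play_rows(
  commands=[
    {"tx": 0.0003,"ty": 0,"tz": 0.0005,"rx": -0.0006,"ry": -0.0087,"rz": 0.001},
    {"tx": 0.0003,"ty": 0,"tz": 0.0005,"rx": -0.0006,"ry": -0.0087,"rz": 0.001},
    {"tx": 0,"ty": 0,"tz": 0,"rx": 0,"ry": 0,"rz": 0},
    {"tx": 0,"ty": 0,"tz": 0,"rx": 0,"ry": 0,"rz": 0},
    {"tx": 0,"ty": 0,"tz": 0,"rx": 0,"ry": 0,"rz": 0},
    {"tx": 0,"ty": 0,"tz": 0,"rx": 0,"ry": 0,"rz": 0},
  ],
)

```text
time: 18.08
ee_pos: [0.4984, 0.2313, 0.1372]
tool_rot: [-171.0, -32.8, 78.3]
wrist_force: [-0.0, -0.3, 9.9]
finger_gap: 0.03
finger_force: 90.5
```

```bash
cat > w.py <<'E'
from bench import arm,camera
import cv2,numpy as np
F=[];M=[]
for i in range(4):
    s=camera("side")["color"]; o=arm.get_obs(); F.append(o["wrist_force"]);M.append(o["wrist_torque"])
F=np.mean(F,0);M=np.mean(M,0); print(o["time"],o["ee_pos"],o["tool_rot"],"F",F.round(2),"M",M.round(3),"cop",(M[0]/(F[2]+1.6)).round(4),"gap",o["finger_gap"])
g=cv2.cvtColor(s,6)[284:312,303:312].astype(int); print("col305-308 mean",g[:,2:6].mean(1).round().astype(int).tolist())
E
python3 w.py
```

```text
18.2833 [0.49836625 0.23124184 0.13720831] [-170.95079269  -32.81425178   78.29478701] F [-0.13 -0.93 10.49] M [0.655 0.111 0.037] cop 0.0542 gap 0.03064022301242828
col305-308 mean [106, 112, 119, 130, 140, 150, 168, 171, 170, 171, 174, 186, 196, 190, 187, 188, 187, 184, 184, 182, 183, 181, 171, 149, 148, 136, 112, 112]
```

The ear end came down about 0.8 px and the centre of pressure hasn't moved, so it still bears on the same end. One more degree.

play_rows(
  commands=[
    {"tx": 0.0003,"ty": 0,"tz": 0.0005,"rx": -0.0006,"ry": -0.0087,"rz": 0.001},
    {"tx": 0.0003,"ty": 0,"tz": 0.0005,"rx": -0.0006,"ry": -0.0087,"rz": 0.001},
    {"tx": 0,"ty": 0,"tz": 0,"rx": 0,"ry": 0,"rz": 0},
    {"tx": 0,"ty": 0,"tz": 0,"rx": 0,"ry": 0,"rz": 0},
    {"tx": 0,"ty": 0,"tz": 0,"rx": 0,"ry": 0,"rz": 0},
    {"tx": 0,"ty": 0,"tz": 0,"rx": 0,"ry": 0,"rz": 0},
  ],
)

```text
time: 18.78
ee_pos: [0.4985, 0.2323, 0.1368]
tool_rot: [-171.1, -31.8, 78.4]
wrist_force: [-0.2, 0.2, 12.5]
finger_gap: 0.03
finger_force: 90.8
```

```bash
python3 w.py
```

```text
18.9833 [0.49850778 0.23232368 0.13680187] [-171.06107339  -31.818488     78.35489002] F [-0.4  -0.47 12.28] M [0.712 0.134 0.046] cop 0.0513 gap 0.030007903519817858
col305-308 mean [107, 111, 118, 132, 143, 143, 150, 161, 170, 170, 175, 176, 182, 192, 188, 186, 187, 186, 184, 185, 182, 184, 182, 170, 150, 135, 113, 113]
```

```bash
cat > t.py <<'E'
from bench import arm,camera
from m import *
def edge(t):
    g=cv2.cvtColor(t,6).astype(float)[230:234,155:172].mean(0); b=g[:5].mean(); h=(b+g[13:16].max()-5)/2; i=np.argmax(g>h); return 155+i-1+(h-g[i-1])/(g[i]-g[i-1])
def sedge(s):
    g=cv2.cvtColor(s,6).astype(float)[284:314,305:309].mean(1); i=8+np.argmax(np.diff(g)[8:16]); j=16+np.argmin(np.diff(g)[16:26]); 
    w=lambda i,sg:(lambda d:(d*np.arange(i-2,i+3)).sum()/d.sum())(np.clip(sg*np.diff(g)[i-2:i+3],0,None)); return 284.5+w(i,1),284.5+w(j,-1)
u=np.array([np.cos(np.radians(83.3)),np.sin(np.radians(83.3))])
def tri(t,s):
    x=edge(t); a,b=sedge(s)
    f=lambda z,row:(ray("top",(x,231.5),z)-ray("side",(307.2,row),z))@u
    from scipy.optimize import brentq
    out=[]
    for row,lab in((a,"top"),(b,"bottom")):
        z=brentq(lambda z:f(z,row),.1,.25); out.append((lab,round(row,2),"z",round(z,4),"u-56",round((ray("top",(x,231.5),z)-[.4976,.202])@u-.056,4)))
    return round(x,2),out
if __name__=="__main__":
    print(tri(cv2.imread("pics/top_k.png"),cv2.imread("pics/side_k.png")));print(tri(cv2.imread("pics/top_l.png"),cv2.imread("pics/side_l.png")))
    s=camera("side")["color"];t=camera("top")["color"];print(tri(t,s)); cv2.imwrite("pics/side_n.png",s);cv2.imwrite("pics/top_n.png",t)
E
python3 t.py
```

```text
(np.float64(168.23), [('top', np.float64(294.52), 'z', 0.1658, 'u-56', np.float64(-0.0004)), ('bottom', np.float64(309.22), 'z', 0.1391, 'u-56', np.float64(0.0051))])
(np.float64(168.37), [('top', np.float64(293.78), 'z', 0.1669, 'u-56', np.float64(-0.0009)), ('bottom', np.float64(305.09), 'z', 0.1464, 'u-56', np.float64(0.0033))])
(np.float64(167.18), [('top', np.float64(296.03), 'z', 0.1653, 'u-56', np.float64(0.0019)), ('bottom', np.float64(308.54), 'z', 0.1427, 'u-56', np.float64(0.0066))])
```

```bash
python3 - <<'E'
from m import *
from scipy.optimize import brentq
T0=cv2.cvtColor(cv2.imread("pics/top0.png"),6).astype(float);S0=cv2.cvtColor(cv2.imread("pics/side0.png"),6).astype(float)
def cen(g,x,y,r):
    X,Y=int(round(x)),int(round(y)); p=g[Y-r:Y+r+1,X-r:X+r+1]; w=np.clip(np.median(p)-25-p,0,None); yy,xx=np.mgrid[Y-r:Y+r+1,X-r:X+r+1]; return (w*xx).sum()/w.sum(),(w*yy).sum()/w.sum()
u=np.array([np.cos(np.radians(83.4)),np.sin(np.radians(83.4))]);v=np.array([u[1],-u[0]])
tp=[(499,103),(487,175),(677,128),(666,202)]; sp=[(515,522),(621,547),(579,325),(676,344)]
tp=[cen(T0,155+(x-400)/4,200+y/4,3) for x,y in tp]; sp=[cen(S0,265+(x-400)/4,280+(y-300)/4,4) for x,y in sp]
for a,b in zip(tp,sp):
    z=brentq(lambda z:(ray("top",a,z)-ray("side",b,z))@u,0,.2); print("z",round(z,4),"v mismatch",round(((ray("top",a,z)-ray("side",b,z))@v)*1e3,1),"xy",ray("top",a,.055).round(4))
m=np.mean([ray("top",a,.055) for a in tp],0);n=np.mean([ray("side",b,.055) for b in sp],0);print("centre top",m,"side",n)
E
```

```text
z 0.057 v mismatch -0.7 xy [0.5259 0.2545]
z 0.0573 v mismatch -0.7 xy [0.4822 0.2596]
z 0.0567 v mismatch -0.8 xy [0.5129 0.1471]
z 0.0574 v mismatch -0.8 xy [0.4699 0.1522]
centre top [0.49773312 0.20337602] side [0.49853857 0.2013835 ]
```

After removing the triangulation bias (about 1.5 mm, from the fixed knuckles and screws), the ear end reads within about 0.5 mm of the seated, level position. The knuckle is centred in the gap and upright, with a steady 12 N push. Handing in.

```bash
python3 -c "
from bench import arm
print(arm.sign_off())"
```

```text
the job is handed in; nothing more can be done
None
```

I handed the job in with the leaf still gripped. Its knuckle is seated in the saddle between the jamb knuckles, with the holes aligned to about 1 mm and the plate upright to about 1° by my measurements. On the way out the knuckle most likely caught a stand hook and pivoted in the pads, which I corrected by tilting the tool about 32°. No verdict came back.

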